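# Wind the lamp dock and light the power unit's terminals

### The job

Wind the brass key of the lamp dock clockwise, by repeated part turns, until it is at its stop, and only then draw the red inspection lamp up out of its socket. Tip the lamp about 45 degrees forward and keep it raised clear of everything, with its lens about 25 cm from the white terminal block in the open power unit and shining straight at the block; finish there still holding the lamp in the gripper. Do not touch the power unit, and leave the screwdriver, the parts bin and the tape ring where they are.

Things in the scene. Friction and masses are not known exactly. Their poses are not given: they have to be found in the camera images.
- dock: Dark grey winding dock fixed to the table, 90 mm (own x) by 250 mm (own y), 55 mm high; origin at the centre of its underside, z up. It may stand on either side of the table and be yawed up to 0.45 rad. Lamp socket (34 mm square, floor 15 mm and rim 55 mm above the table) centred at own y = -78 mm; key axis at own y = +75 mm, on an aluminium disc 64 mm across, top 58 mm above the table
- key (a joint): winding angle of the dock's key, rad: 0 = run down, 2.6 = the stop (fully wound); it starts between 0 and 0.6. It grows when the key turns clockwise seen from above. It stays where it is let go; the torque needed is 0.06 to 0.1 N m
- key_grip (a point): Centre of the key's upright brass grip: a flat bar 40 mm long (own x), 8 mm thick (own y), 26 mm high (own z, up); it turns with the key about own z. It lies 87 mm above the table and 29 mm above the disc
- lamp_center (a point): Centre, half-way up, of the loose inspection lamp: a square red body with a black head, 30 x 30 x 130 mm (own z along its length, up towards the head), 0.13 to 0.25 kg. In the socket this point is 80 mm above the table, the lower 40 mm of the lamp is inside the socket (2 mm play all round) and the lens faces the dock's -x side. The round lens tube (29 mm diameter) sticks out 12 mm from the head on the lamp's own +x side; the y sides are flat and free over the whole height
- lens (a point): Centre of the lamp's lens, axes as the lamp's; it lies 28 mm along own x and 47 mm along own z from the lamp's centre. The light shines along own +x; tipping forward means that own +x turns downwards
- lamp: The same lamp, origin at the centre of its underside (65 mm below its centre along own z)
- unit: Open power unit fixed to the table: dark tray 180 mm (own x) by 200 mm (own y), walls 45 mm high, with green board, capacitors and fins inside; origin at the centre of its underside, z up. It stands on the other side from the dock; not to be touched
- block (a point): Centre of the top of the white terminal block with red ribs (34 x 60 mm) in the middle of the power unit, 50 mm above the table: where the light is wanted
- driver: Bystander: orange-handled screwdriver lying on the table beyond the work, about 200 mm long; origin under its middle
- bin: Bystander: black open parts bin 110 x 90 x 50 mm beyond the work; origin at the centre of its underside
- tape: Bystander: blue ring 70 mm across, 25 mm high, lying beyond the work; origin at the centre of its underside
Not all that is in view belongs to the job. What is meant by the lamp is not green or pink, and is the larger of those in its own colour.

How it is judged:
By the outcome, as a careful person would: the job done as asked, in the order asked, and still so for the second after the job is handed in, while the arm keeps its last pose, push and grip.
It also fails if it takes over 64 s, if anything falls off the work surface, if the arm or the gripper's body presses on something with over 40 N, if the wrist force passes 120 N, or if a joint passes its speed limit or range.

### The arm

A 6-joint arm with a two-finger parallel gripper is mounted at the origin on the work surface. World frame = base frame: x ahead of the robot, y to its left, z up, the work surface at z = 0. Lengths are in m, angles in rad, forces in N, time in s.
With the tool pointing down it reaches from about 0.35 to 0.85 m from the base axis. Payload 8.1 kg.
Tool frame: the origin (TCP) lies at the centre of the arm's flange, where the gripper is bolted on; the fingertips stand 186 mm ahead of it and the grasp point (between the pads) lies 167 mm ahead of it (robot.nose_length is the distance from the TCP to the fingertips, in m); z points along the fingers, x is the direction in which the jaws open and shut, and the axes are right-handed (so a half turn about z gives the same grasp; the last joint's range is limited). The gripper opens to 93 mm and grips with 3 to 60 N. Pads are 15 mm wide; open, the fingers measure 128 mm over their backs; the gripper's body (75 mm by 188 mm) begins 65 mm behind the grasp point.
Start: joints at [1.15, 0.13, 1.488, -0, 1.523, -0.085], TCP at [0.198, 0.567, 0.405] pointing down, gripper open.
Joint ranges: [-2.96, 2.96], [-0.89, 2.26], [0.02, 2.5], [-1.34, 4.48], [0, 2.73], [-2.66, 2.66]. Speed limits (rad/s): [2.39, 2.39, 2.79, 3.14, 3.14, 3.14].

### API

Orientations are given as a rotation vector (axis times angle).
In Python, from plant import robot gives the robot as it stands.
- The arm moves only by the tool arm_command, never from a script. Its argument "motion" is a list of rows, each an object with "slide": the shift along the tool's x, y, z each as a share of 0.4 m, from -1 to 1, a list of three; "turn": the turn, a rotation vector about the tool's x, y, z each as a share of 0.5 rad, from -1 to 1, a list of three. A call has exactly 5 rows; each row shifts and turns the commanded pose from where the row before left it, along the tool's axes as they then stand; what a row does not reach is not made up. A row lasts 1/12 s, in which the tool goes at most 41.7 mm and 7.16 degrees, less where a joint would pass 70% of its speed; a pose out of reach is approached as far as the arm can. A call with a number of a shift or a turn outside -1 to 1 is refused whole. A call with a gripper value outside its range is refused whole. "gripper" is the opening in per cent of the stroke, from 0 (shut) to 100 (fully open), set as the call begins (left out, the last holds). The fingers move at their own pace and stop on an object; "grip_force" is the grip in N (left out, the last holds). Time passes only in rows, so rows that do not move let the fingers close, or fill a call up. It gives the time, the measured TCP pose, the force and the opening at its end, in the units of the state.
- robot.read_state(): the state, without advancing time (a new reading comes with each control period).
- robot.read_camera(name): name is "side" or "top"; returns a dict with "pixels" (420x560x3 uint8, blue, green, red), "intrinsics" (3x3 intrinsics, pixels), "T" (4x4, takes a point from camera to world coordinates). Camera axes: x right, y down, z forward; pixel columns grow to the right and rows downward; lengths in m; the calibration is good to about 2 mm. A picture is of the moment at which its call begins. There is no depth.
- robot.close_job(): hands the job in, once; it reports no verdict.
The state is a dict: "t": time; "q": joint angles; "dq": joint speeds; "joint_torque": joint torques, N m; "tool_pos": TCP position; "orientation": TCP orientation; "force": force on the tool from outside, world axes, zero at the start; "wrist_torque": the same for the moment, N m; "opening": finger opening in m.
Only numpy, scipy, OpenCV 4.12 (cv2) and the standard library are available. Lean on these libraries where they do the work, as an engineer would, in place of code of your own. Each camera call takes 0.05 s, during which the arm holds its last target.

## Working session

There is one attempt and no reset: what is moved stays moved. The work goes in short steps, Python scripts to look and compute and a tool call to move; the robot and the scene stay as the last step left them, time stands still between calls to the robot, and variables do not carry over. Pictures are saved under pics/ and viewed, and the job is handed in when it is done.

Besides the shell and the picture viewer there is one more tool, called after "Call:" as a command line: name --argument value ..., lists and objects as JSON in quotes. arm_command: Moves the arm, as the interface text tells. Shift numbers are shares of 0.4 m and turn numbers shares of 0.5 rad, none past 1 either way. Its arguments: {"type":"object","properties":{"motion":{"type":"array","items":{"type":"object","properties":{"slide":{"type":"array","items":{"type":"number"}},"turn":{"type":"array","items":{"type":"number"}}}}},"gripper":{"type":"number"},"grip_force":{"type":"number"}},"required":["motion"]}

```bash
ls; mkdir -p pics; python3 - <<'E'
from plant import robot
import cv2
s=robot.read_state();print({k:(v if not hasattr(v,'round') else v) for k,v in s.items()})
for n in("side","top"):
    c=robot.read_camera(n);cv2.imwrite(f"pics/{n}0.png",c["pixels"]);print(n,c["intrinsics"],c["T"])
E
```

```text
pics
{'t': 0.0, 'q': array([ 1.14959767e+00,  1.31159200e-01,  1.48929146e+00, -1.61810309e-05,
        1.52302254e+00, -8.54043827e-02]), 'dq': array([-0.00048495, -0.00159552,  0.00031274,  0.00030072, -0.00023351,
       -0.00042223]), 'joint_torque': array([ 1.78539438e-03, -5.59855950e+01, -4.91760314e+01,  7.69760530e-02,
        3.55485664e-02, -1.41029614e-04]), 'tool_pos': array([0.19759814, 0.56627674, 0.40368163]), 'orientation': array([ 2.56063737e+00,  1.81842048e+00, -2.53189725e-03]), 'force': array([ 0.05211523,  0.52727246, -0.04311164]), 'wrist_torque': array([-0.00254101,  0.01902507,  0.02975576]), 'opening': 0.09248867957779268}
side [[428.81237423   0.         282.38147745]
 [  0.         428.81237423 205.61331866]
 [  0.           0.           1.        ]] [[-0.85897512 -0.38282357  0.34001155  0.26501449]
 [-0.51200884  0.64604831 -0.5660994   0.43267651]
 [-0.0029477  -0.66035422 -0.75094848  0.81189916]
 [ 0.          0.          0.          1.        ]]
top [[488.09952798   0.         272.47047838]
 [  0.         488.09952798 200.52029154]
 [  0.           0.           1.        ]] [[ 0.01163774 -0.98804     0.15375797  0.40514805]
 [-0.99992222 -0.01218902 -0.00264316 -0.0784226 ]
 [ 0.00448571 -0.15371525 -0.98810501  1.39559018]
 [ 0.          0.          0.          1.        ]]
```

View pics/side0.png

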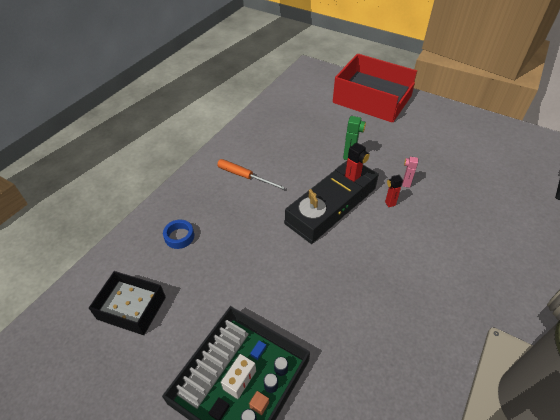

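View pics/top0.png

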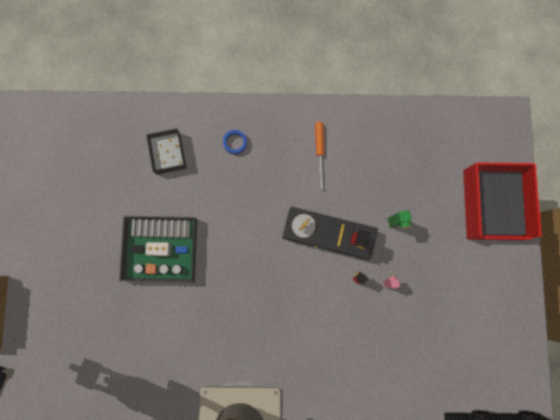

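Candidates in the side view are red/black in the dock at (356,163), small red/black at (393,190), green at (353,137) and pink at (410,170). The red one in the dock socket fits: it is red and larger than the loose red one. I'll confirm this with crops.

```bash
python3 - <<'E'
import cv2,numpy as np
a=cv2.imread("pics/side0.png");b=cv2.imread("pics/top0.png")
cv2.imwrite("pics/c1.png",cv2.resize(a[105:255,270:430],None,fx=5,fy=5,interpolation=cv2.INTER_CUBIC)[:600] if 0 else cv2.resize(a[135:250,275:430],None,fx=5,fy=5,interpolation=cv2.INTER_CUBIC))
cv2.imwrite("pics/c2.png",cv2.resize(b[195:300,275:410],None,fx=5.5,fy=5.5,interpolation=cv2.INTER_CUBIC))
cv2.imwrite("pics/c3.png",cv2.resize(a[300:420,160:320],None,fx=5,fy=5,interpolation=cv2.INTER_CUBIC))
cv2.imwrite("pics/c4.png",cv2.resize(b[205:295,110:210],None,fx=6,fy=6,interpolation=cv2.INTER_CUBIC))
E
```

```text
(no output)
```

View pics/c1.png

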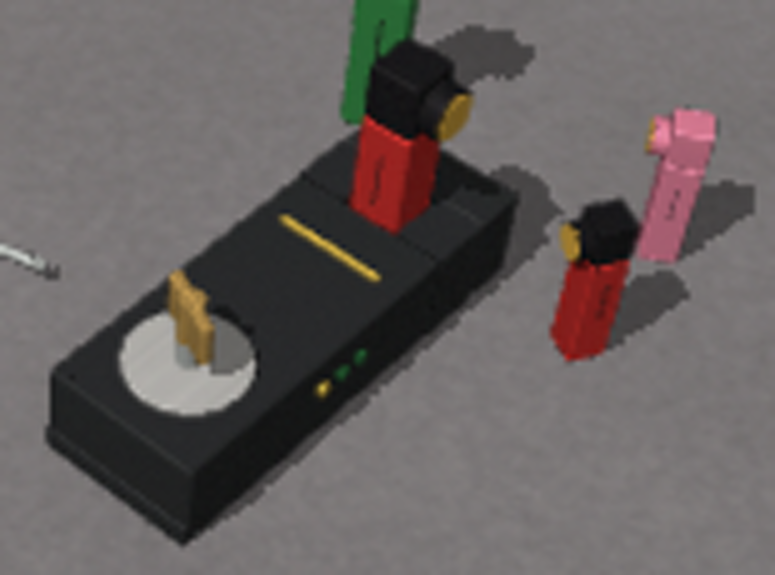

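View pics/c2.png

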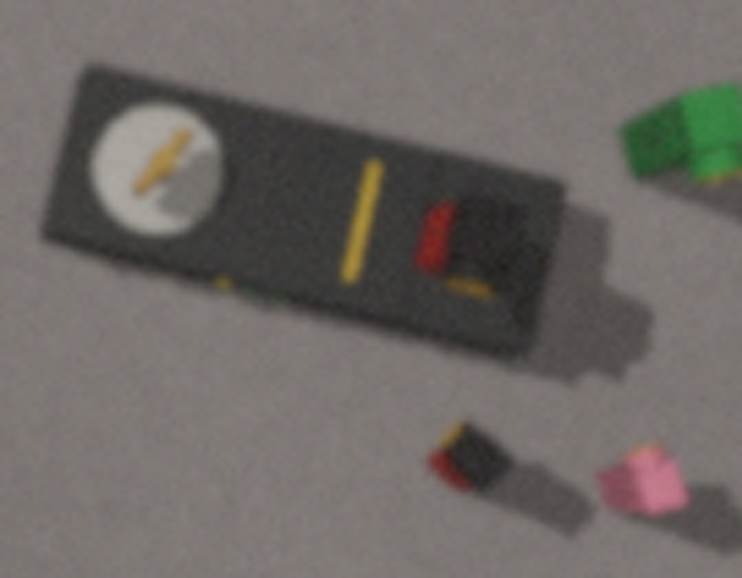

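View pics/c3.png

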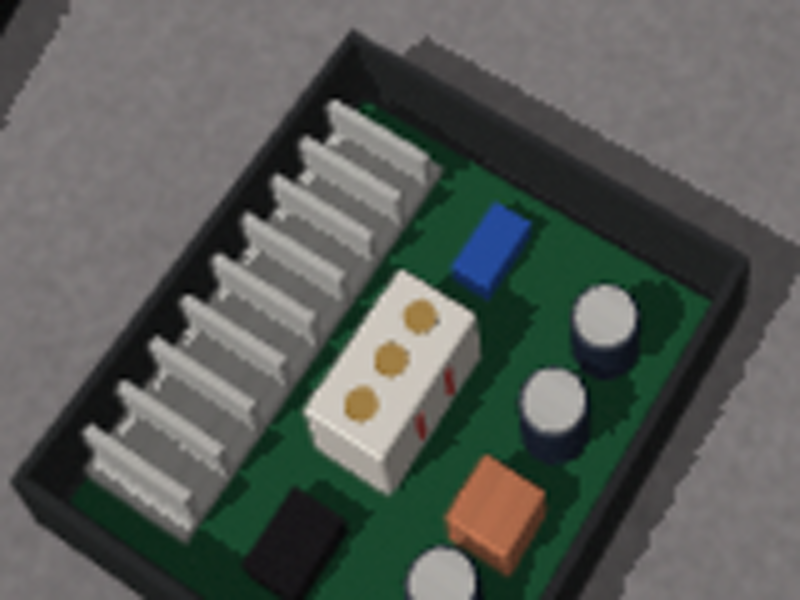

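View pics/c4.png

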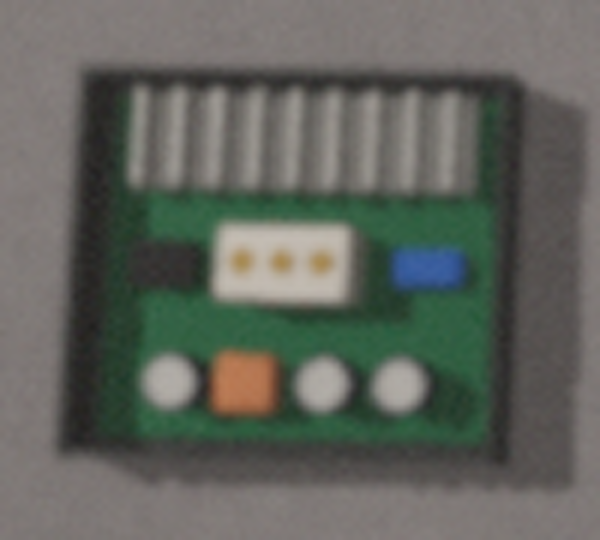

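```bash
cat > h.py <<'E'
import numpy as np
from scipy.optimize import least_squares
from scipy.spatial.transform import Rotation as R
K={'side':np.array([[428.81237423,0,282.38147745],[0,428.81237423,205.61331866],[0,0,1]]),'top':np.array([[488.09952798,0,272.47047838],[0,488.09952798,200.52029154],[0,0,1]])}
T={'side':np.array([[-0.85897512,-0.38282357,0.34001155,0.26501449],[-0.51200884,0.64604831,-0.5660994,0.43267651],[-0.0029477,-0.66035422,-0.75094848,0.81189916],[0,0,0,1]]),
'top':np.array([[0.01163774,-0.98804,0.15375797,0.40514805],[-0.99992222,-0.01218902,-0.00264316,-0.0784226],[0.00448571,-0.15371525,-0.98810501,1.39559018],[0,0,0,1]])}
def proj(n,p):
    c=(np.atleast_2d(p)-T[n][:3,3])@T[n][:3,:3]; h=c@K[n].T; return h[:,:2]/h[:,2:]
def onz(n,uv,z):
    d=T[n][:3,:3]@np.linalg.inv(K[n])@np.array([uv[0],uv[1],1]);o=T[n][:3,3];return o+d*(z-o[2])/d[2]
def tri(us,ut):
    f=lambda p:np.r_[proj('side',p)[0]-us,proj('top',p)[0]-ut]
    r=least_squares(f,[.5,0,.05]);return r.x,r.fun
E
python3 - <<'E'
from h import *
np.set_printoptions(precision=4,suppress=True)
S=lambda x,y:np.array([(x+.5)/5-.5+275,(y+.5)/5-.5+135])
P=lambda x,y:np.array([(x+.5)/5.5-.5+275,(y+.5)/5.5-.5+195])
S3=lambda x,y:np.array([(x+.5)/5-.5+160,(y+.5)/5-.5+300])
P4=lambda x,y:np.array([(x+.5)/6-.5+110,(y+.5)/6-.5+205])
for nm,a,b in [('disc',S(188,363),P(157,168)),('keyA',S(175,272),P(187,133)),('keyB',S(208,328),P(140,190)),('lens',S(458,115),P(470,288)),
 ('c++',S(55,372),P(90,68)),('c-+',S(190,470),P(45,238)),('c--',S(517,198),P(525,355)),
 ('blk',S3(392,359),P4(282,263)),('b1',S3(421,316),P4(321,263)),('b2',S3(361,404),P4(242,261))]:
    x,r=tri(a,b);print(nm,x,r)
# dock fit
def W(p,l): 
    c,s=np.cos(p[2]),np.sin(p[2]);l=np.atleast_2d(l);return np.c_[p[0]+c*l[:,0]-s*l[:,1],p[1]+s*l[:,0]+c*l[:,1],l[:,2]]
obs=[('side',S(188,363),(0,.075,.058)),('top',P(157,168),(0,.075,.058)),
('side',S(55,372),(.045,.125,.055)),('top',P(90,68),(.045,.125,.055)),('side',S(190,470),(-.045,.125,.055)),
('side',S(517,198),(-.045,-.125,.055)),('top',P(565,185),(.045,-.125,.055)),
('side',S(458,115),(-.028,-.078,.127)),('top',P(470,288),(-.028,-.078,.127)),
('side',S(397,233),(-.015,-.063,.055)),('side',S(352,207),(.015,-.063,.055))]
f=lambda p:np.concatenate([proj(n,W(p,l))[0]-u for n,u,l in obs])
r=least_squares(f,[.5,-.2,-.2],loss='soft_l1');print(r.x,f(r.x).reshape(-1,2))
E
```

```text
disc [ 0.545  -0.1676  0.0569] [-0.2731 -0.0521  0.1088  0.3092]
keyA [ 0.559  -0.1787  0.1007] [ 0.168   0.0317 -0.068  -0.1878]
keyB [ 0.5305 -0.1562  0.1002] [-0.0057 -0.0011  0.0023  0.0066]
lens [ 0.4822 -0.3101  0.1302] [-0.3871 -0.079   0.1158  0.4218]
c++ [ 0.5964 -0.1336  0.0538] [-0.0196 -0.0036  0.0088  0.0219]
c-+ [ 0.5117 -0.1108  0.0592] [ 0.5316  0.1022 -0.2152 -0.6289]
c-- [ 0.455  -0.3504  0.0551] [-0.011  -0.0023  0.003   0.012 ]
blk [0.4772 0.2339 0.0523] [-0.0556 -0.0098  0.0352  0.0805]
b1 [0.4772 0.216  0.0522] [-0.1204 -0.0214  0.0739  0.1727]
b2 [0.4777 0.2522 0.0521] [-0.098  -0.0172  0.064   0.1435]
[ 0.5264 -0.2413 -0.2354] [[ 0.3246 -0.412 ]
 [ 0.4295  0.6638]
 [-1.8195  0.1   ]
 [-1.1581 -1.0985]
 [ 0.0458  1.6944]
 [ 0.8439 -0.2543]
 [ 0.4682 -0.3753]
 [-0.0365  0.9742]
 [ 0.1091  0.9426]
 [ 0.0753 -0.5518]
 [-0.4129 -1.2851]]
```

```bash
cat >> h.py <<'E'
def go(p,yawx=None,Rt=None,prt=True):
    """from measured pose to TCP pos p with tool down & tool-x world yaw yawx (or Rt)"""
    from plant import robot
    s=robot.read_state();p0=np.array(s['tool_pos']);R0=R.from_rotvec(s['orientation'])
    if Rt is None and yawx is not None:
        x=np.array([np.cos(yawx),np.sin(yawx),0]);z=np.array([0,0,-1.]);Rt=R.from_matrix(np.c_[x,np.cross(z,x),z])
    if Rt is None: Rt=R0
    d=R0.inv().apply(np.array(p)-p0);w=(R0.inv()*Rt).as_rotvec()
    X=R0.as_matrix()
    print('t',round(s['t'],2),'q',np.round(s['q'],3),'pos',np.round(p0,4),'x-yaw',round(np.arctan2(X[1,0],X[0,0]),4),'z',np.round(X[:,2],3),'open',round(s['opening'],4),'F',np.round(s['force'],1),'M',np.round(s['wrist_torque'],2))
    print(' shift/0.4',np.round(d/.4,4),'rows>=',round(np.linalg.norm(d)/.0417,2),' turn/0.5',np.round(w/.5,4),'rows>=',round(np.linalg.norm(w)/.125,2))
E
python3 -c "
from h import *
go([.5445,-.168,.33],.903)
go([.5445,-.168,.33],-2.239)
"
```

```text
t 0.1 q [ 1.15   0.131  1.489  0.     1.523 -0.085] pos [0.1976 0.5663 0.4038] x-yaw 1.235 z [-0.001 -0.001 -1.   ] open 0.0928 F [ 0.5 -0.5 -0.5] M [ 0.    0.   -0.01]
 shift/0.4 [-1.4472  1.4238  0.1866] rows>= 19.56  turn/0.5 [2.00e-04 3.20e-03 6.64e-01] rows>= 2.66
t 0.1 q [ 1.15   0.131  1.489  0.     1.523 -0.085] pos [0.1976 0.5663 0.4038] x-yaw 1.235 z [-0.001 -0.001 -1.   ] open 0.0928 F [ 0.5 -0.5 -0.5] M [ 0.    0.   -0.01]
 shift/0.4 [-1.4472  1.4238  0.1866] rows>= 19.56  turn/0.5 [-4.6000e-03  4.0000e-04 -5.6184e+00] rows>= 22.47
```

Call:
arm_command --motion '[{"slide": [-0.072, 0.071, 0], "turn": [0, 0, 0]}, {"slide": [-0.072, 0.071, 0], "turn": [0, 0, 0]}, {"slide": [-0.072, 0.071, 0], "turn": [0, 0, 0]}, {"slide": [-0.072, 0.071, 0], "turn": [0, 0, 0]}, {"slide": [-0.072, 0.071, 0], "turn": [0, 0, 0]}]' --gripper 100

```text
t: 0.52
tool_pos: [0.2845, 0.382, 0.4041]
orientation: [2.561, 1.82, -0.001]
force: [0.8, -0.1, -0.2]
opening: 0.0929
```

Call:
arm_command --motion '[{"slide": [-0.072, 0.071, 0], "turn": [0, 0, 0]}, {"slide": [-0.072, 0.071, 0], "turn": [0, 0, 0]}, {"slide": [-0.072, 0.071, 0], "turn": [0, 0, 0]}, {"slide": [-0.072, 0.071, 0], "turn": [0, 0, 0]}, {"slide": [-0.072, 0.071, 0], "turn": [0, 0, 0]}]'

```text
t: 0.93
tool_pos: [0.371, 0.1991, 0.4045]
orientation: [-2.561, -1.819, 0.0]
force: [0.5, 0.4, -0.4]
opening: 0.0927
```

Call:
arm_command --motion '[{"slide": [-0.072, 0.071, 0], "turn": [0, 0, 0]}, {"slide": [-0.072, 0.071, 0], "turn": [0, 0, 0]}, {"slide": [-0.072, 0.071, 0], "turn": [0, 0, 0]}, {"slide": [-0.072, 0.071, 0], "turn": [0, 0, 0]}, {"slide": [-0.072, 0.071, 0], "turn": [0, 0, 0]}]'

```text
t: 1.35
tool_pos: [0.4577, 0.0162, 0.4046]
orientation: [-2.562, -1.819, -0.0]
force: [0.1, 0.1, 0.5]
opening: 0.0935
```

```bash
python3 -c "
from h import *
go([.5445,-.168,.33],.903)
"
```

```text
t 1.35 q [-0.077 -0.263  1.865  0.     1.54  -1.312] pos [0.4577 0.0162 0.4046] x-yaw 1.2348 z [-0.  0. -1.] open 0.0935 F [0.1 0.1 0.5] M [ 0.05 -0.01  0.01]
 shift/0.4 [-0.3631  0.3566  0.1864] rows>= 5.2  turn/0.5 [-1.000e-04 -1.000e-04  6.635e-01] rows>= 2.65
```

Call:
arm_command --motion '[{"slide": [-0.0726, 0.0713, 0], "turn": [0, 0, 0]}, {"slide": [-0.0726, 0.0713, 0], "turn": [0, 0, 0]}, {"slide": [-0.0726, 0.0713, 0], "turn": [0, 0, 0]}, {"slide": [-0.0726, 0.0713, 0], "turn": [0, 0, 0]}, {"slide": [-0.0726, 0.0713, 0], "turn": [0, 0, 0]}]' --grip_force 40

```text
t: 1.77
tool_pos: [0.5446, -0.168, 0.4042]
orientation: [-2.561, -1.818, 0.0]
force: [1.2, -0.1, 0.5]
opening: 0.093
```

Call:
arm_command --motion '[{"slide": [0, 0, 0.03], "turn": [0, 0, 0.22]}, {"slide": [0, 0, 0.05], "turn": [0, 0, 0.22]}, {"slide": [0, 0, 0.05], "turn": [0, 0, 0.22]}, {"slide": [0, 0, 0.05], "turn": [0, 0, 0]}, {"slide": [0, 0, 0], "turn": [0, 0, 0]}]' --gripper 50

```text
t: 2.18
tool_pos: [0.5427, -0.1654, 0.3273]
orientation: [-2.82, -1.37, 0.009]
force: [-1.3, 0.9, -1.9]
opening: 0.064
```

```bash
python3 - <<'E'
from h import *
go([.5445,-.168,.254],.903)
from plant import robot
import cv2
for n,o in(("side",(250,80)),("top",(230,180))):
    c=robot.read_camera(n)["pixels"];cv2.imwrite(f"pics/{n}1.png",cv2.resize(c[o[1]:o[1]+180,o[0]:o[0]+200],None,fx=3,fy=3,interpolation=cv2.INTER_CUBIC))
E
```

```text
t 2.18 q [-0.386  0.096  1.668  0.     1.386 -1.291] pos [ 0.5427 -0.1654  0.3273] x-yaw 0.9044 z [-0.008  0.003 -1.   ] open 0.064 F [-1.3  0.9 -1.9] M [0.   0.01 0.05]
 shift/0.4 [-0.0019  0.009   0.1833] rows>= 1.76  turn/0.5 [-0.016   0.0045  0.0028] rows>= 0.07
```

View pics/side1.png

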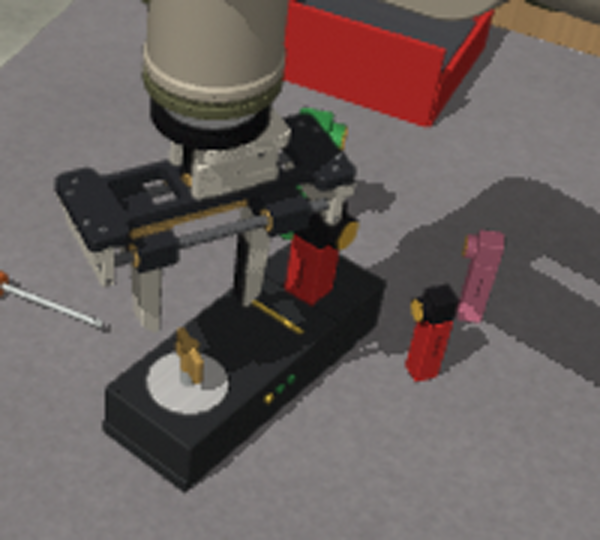

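Call:
arm_command --motion '[{"slide": [-0.002, 0.009, 0.04], "turn": [-0.016, 0.004, 0]}, {"slide": [0, 0, 0.04], "turn": [0, 0, 0]}, {"slide": [0, 0, 0.03], "turn": [0, 0, 0]}, {"slide": [0, 0, 0], "turn": [0, 0, 0]}, {"slide": [0, 0, 0], "turn": [0, 0, 0]}]'

```text
t: 2.7
tool_pos: [0.5469, -0.1687, 0.2891]
orientation: [2.82, 1.372, 0.008]
force: [0.2, 0.5, 0.5]
opening: 0.0462
```

```bash
python3 - <<'E'
from h import *
go([.5445,-.168,.254],.903)
E
```

```text
t 2.7 q [-0.389  0.136  1.697 -0.     1.3   -1.294] pos [ 0.5469 -0.1687  0.2891] x-yaw 0.9055 z [ 0.007 -0.003 -1.   ] open 0.0462 F [0.2 0.5 0.5] M [-0.04 -0.    0.02]
 shift/0.4 [-0.0026 -0.0064  0.0877] rows>= 0.84  turn/0.5 [ 0.015  -0.0037  0.0049] rows>= 0.06
```

Call:
arm_command --motion '[{"slide": [-0.0026, -0.0064, 0.03], "turn": [0.015, -0.0037, 0.004]}, {"slide": [0, 0, 0.03], "turn": [0, 0, 0]}, {"slide": [0, 0, 0.02], "turn": [0, 0, 0]}, {"slide": [0, 0, 0], "turn": [0, 0, 0]}, {"slide": [0, 0, 0], "turn": [0, 0, 0]}]'

```text
t: 3.12
tool_pos: [0.5439, -0.1679, 0.2556]
orientation: [-2.826, -1.37, 0.002]
force: [-0.3, -0.1, 0.8]
opening: 0.0465
```

```bash
python3 - <<'E'
from h import *
go([.5445,-.168,.254],.903)
from plant import robot
import cv2
for n,o in(("side",(250,80)),("top",(230,180))):
    c=robot.read_camera(n)["pixels"];cv2.imwrite(f"pics/{n}2.png",cv2.resize(c[o[1]:o[1]+180,o[0]:o[0]+200],None,fx=3,fy=3,interpolation=cv2.INTER_CUBIC))
E
```

```text
t 3.12 q [-0.389  0.17   1.726  0.     1.248 -1.292] pos [ 0.5439 -0.1679  0.2556] x-yaw 0.903 z [-0.001  0.001 -1.   ] open 0.0465 F [-0.3 -0.1  0.8] M [-0.05  0.06 -0.  ]
 shift/0.4 [0.0007 0.0014 0.0041] rows>= 0.04  turn/0.5 [-0.0031  0.0008  0.    ] rows>= 0.01
```

View pics/side2.png

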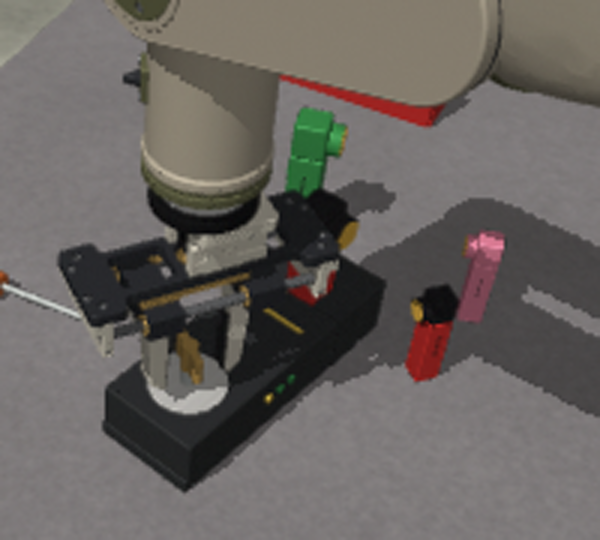

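The side view shows the key, around (188,360) in the crop, standing centred between the fingers. Next I close on it.

Call:
arm_command --motion '[{"slide": [0, 0, 0], "turn": [0, 0, 0]}, {"slide": [0, 0, 0], "turn": [0, 0, 0]}, {"slide": [0, 0, 0], "turn": [0, 0, 0]}, {"slide": [0, 0, 0], "turn": [0, 0, 0]}, {"slide": [0, 0, 0], "turn": [0, 0, 0]}]' --gripper 0 --grip_force 30

```text
t: 3.63
tool_pos: [0.5444, -0.1681, 0.2569]
orientation: [2.826, 1.37, 0.001]
force: [0.0, -0.4, 0.5]
opening: 0.018
```

Call:
arm_command --motion '[{"slide": [0, 0, 0], "turn": [0, 0, 0]}, {"slide": [0, 0, 0], "turn": [0, 0, 0]}, {"slide": [0, 0, 0], "turn": [0, 0, 0]}, {"slide": [0, 0, 0], "turn": [0, 0, 0]}, {"slide": [0, 0, 0], "turn": [0, 0, 0]}]'

```text
t: 4.05
tool_pos: [0.5447, -0.1675, 0.2569]
orientation: [2.827, 1.371, 0.003]
force: [4.4, 4.4, -0.6]
opening: 0.0093
```

```bash
python3 - <<'E'
from h import *
go([.5445,-.168,.254],.903)
E
```

```text
t 4.05 q [-3.890e-01  1.690e-01  1.724e+00  1.000e-03  1.247e+00 -1.292e+00] pos [ 0.5447 -0.1675  0.2569] x-yaw 0.9033 z [ 0.002  0.001 -1.   ] open 0.0093 F [ 4.4  4.4 -0.6] M [ 0.75 -0.71 -0.03]
 shift/0.4 [-0.0014  0.0003  0.0072] rows>= 0.07  turn/0.5 [ 0.0018 -0.0033  0.0005] rows>= 0.02
```

Call:
arm_command --motion '[{"slide": [0, 0, 0], "turn": [0, 0, 0]}, {"slide": [0, 0, 0], "turn": [0, 0, 0.1]}, {"slide": [0, 0, 0], "turn": [0, 0, 0.2]}, {"slide": [0, 0, 0], "turn": [0, 0, 0.2]}, {"slide": [0, 0, 0], "turn": [0, 0, 0.1]}]'

```text
t: 4.47
tool_pos: [0.5448, -0.1674, 0.2569]
orientation: [-3.002, -0.925, -0.003]
force: [2.9, 5.0, -1.5]
opening: 0.0089
```

```bash
python3 - <<'E'
from h import *
go([.5447,-.1675,.256],.603)
E
```

```text
t 4.47 q [-0.389  0.169  1.724  0.002  1.247 -0.987] pos [ 0.5448 -0.1674  0.2569] x-yaw 0.5978 z [ 0.002  0.001 -1.   ] open 0.0089 F [ 2.9  5.  -1.5] M [ 0.81 -0.68  0.06]
 shift/0.4 [-0.0003 -0.      0.0022] rows>= 0.02  turn/0.5 [ 0.0008 -0.004  -0.0104] rows>= 0.04
```

Call:
arm_command --motion '[{"slide": [0, 0, 0], "turn": [0, 0, 0.2]}, {"slide": [0, 0, 0], "turn": [0, 0, 0.2]}, {"slide": [0, 0, 0], "turn": [0, 0, 0.2]}, {"slide": [0, 0, 0], "turn": [0, 0, 0.2]}, {"slide": [0, 0, 0], "turn": [0, 0, 0.2]}]'

```text
t: 4.88
tool_pos: [0.5449, -0.1674, 0.2569]
orientation: [-3.137, -0.155, -0.004]
force: [5.4, 3.8, -1.7]
opening: 0.0099
```

Call:
arm_command --motion '[{"slide": [0, 0, 0], "turn": [0, 0, 0.2]}, {"slide": [0, 0, 0], "turn": [0, 0, 0.2]}, {"slide": [0, 0, 0], "turn": [0, 0, 0.1]}, {"slide": [0, 0, 0], "turn": [0, 0, 0]}, {"slide": [0, 0, 0], "turn": [0, 0, 0]}]'

```text
t: 5.3
tool_pos: [0.545, -0.1674, 0.2569]
orientation: [-3.132, 0.23, -0.004]
force: [6.6, 5.7, -2.0]
opening: 0.0099
```

```bash
python3 - <<'E'
from h import *
go([.5447,-.1675,.256],.903)
E
```

```text
t 5.3 q [-0.388  0.169  1.724  0.002  1.246 -0.242] pos [ 0.545  -0.1674  0.2569] x-yaw -0.1469 z [ 0.003  0.001 -1.   ] open 0.0099 F [ 6.6  5.7 -2. ] M [ 0.74 -0.94  0.  ]
 shift/0.4 [-0.0007  0.0004  0.0022] rows>= 0.02  turn/0.5 [ 5.0000e-04 -5.6000e-03 -2.0998e+00] rows>= 8.4
```

Call:
arm_command --motion '[{"slide": [0, 0, 0], "turn": [0, 0, 0]}, {"slide": [0, 0, 0], "turn": [0, 0, 0]}, {"slide": [0, 0, 0], "turn": [0, 0, 0]}, {"slide": [0, 0, 0], "turn": [0, 0, 0]}, {"slide": [0, 0, 0], "turn": [0, 0, 0]}]' --gripper 80

```text
t: 5.72
tool_pos: [0.5442, -0.1682, 0.2566]
orientation: [3.133, -0.231, 0.0]
force: [-0.5, 0.2, -0.4]
opening: 0.0382
```

Call:
arm_command --motion '[{"slide": [0, 0, 0], "turn": [0, 0, 0]}, {"slide": [0, 0, 0], "turn": [0, 0, 0]}, {"slide": [0, 0, 0], "turn": [0, 0, 0]}, {"slide": [0, 0, 0], "turn": [0, 0, 0]}, {"slide": [0, 0, 0], "turn": [0, 0, 0]}]'

```text
t: 6.13
tool_pos: [0.5443, -0.1681, 0.2567]
orientation: [3.133, -0.231, 0.001]
force: [-0.6, 0.5, 0.6]
opening: 0.0715
```

```bash
python3 - <<'E'
from h import *
go([.5447,-.1675,.256],.903)
from plant import robot
import cv2
for n,o in(("side",(250,80)),("top",(230,180))):
    c=robot.read_camera(n)["pixels"];cv2.imwrite(f"pics/{n}3.png",cv2.resize(c[o[1]:o[1]+180,o[0]:o[0]+200],None,fx=3,fy=3,interpolation=cv2.INTER_CUBIC))
E
```

```text
t 6.13 q [-0.389  0.169  1.725  0.     1.248 -0.242] pos [ 0.5443 -0.1681  0.2567] x-yaw -0.147 z [ 0. -0. -1.] open 0.0715 F [-0.6  0.5  0.6] M [-0.07  0.11  0.03]
 shift/0.4 [ 0.0007 -0.0016  0.0018] rows>= 0.02  turn/0.5 [ 7.0000e-04 -8.0000e-04 -2.1001e+00] rows>= 8.4
```

View pics/side3.png

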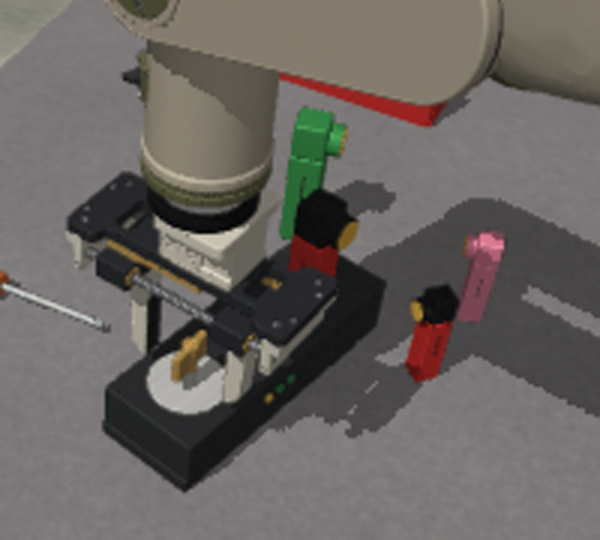

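Call:
arm_command --motion '[{"slide": [0.002, -0.0025, 0.002], "turn": [0, 0, 0]}, {"slide": [0, 0, 0], "turn": [0, 0, 0]}, {"slide": [0, 0, 0], "turn": [0, 0, 0]}, {"slide": [0, 0, 0], "turn": [0, 0, 0]}, {"slide": [0, 0, 0], "turn": [0, 0, 0]}]' --gripper 0

```text
t: 6.65
tool_pos: [0.5453, -0.1672, 0.2559]
orientation: [3.133, -0.231, 0.001]
force: [0.2, 0.5, 0.8]
opening: 0.0458
```

Call:
arm_command --motion '[{"slide": [0, 0, 0], "turn": [0, 0, 0]}, {"slide": [0, 0, 0], "turn": [0, 0, 0]}, {"slide": [0, 0, 0], "turn": [0, 0, 0]}, {"slide": [0, 0, 0], "turn": [0, 0, 0]}, {"slide": [0, 0, 0], "turn": [0, 0, 0]}]'

```text
t: 7.07
tool_pos: [0.5453, -0.1672, 0.2559]
orientation: [3.133, -0.231, 0.001]
force: [0.1, 0.5, 0.6]
opening: 0.0122
```

Call:
arm_command --motion '[{"slide": [0, 0, 0], "turn": [0, 0, 0]}, {"slide": [0, 0, 0], "turn": [0, 0, 0]}, {"slide": [0, 0, 0], "turn": [0, 0, 0]}, {"slide": [0, 0, 0], "turn": [0, 0, 0]}, {"slide": [0, 0, 0], "turn": [0, 0, 0]}]'

```text
t: 7.48
tool_pos: [0.5454, -0.1672, 0.256]
orientation: [3.133, -0.231, 0.001]
force: [1.9, -0.4, -1.7]
opening: 0.01
```

Call:
arm_command --motion '[{"slide": [0, 0, 0], "turn": [0, 0, 0.1]}, {"slide": [0, 0, 0], "turn": [0, 0, 0.2]}, {"slide": [0, 0, 0], "turn": [0, 0, 0.2]}, {"slide": [0, 0, 0], "turn": [0, 0, 0.2]}, {"slide": [0, 0, 0], "turn": [0, 0, 0.2]}]'

```text
t: 7.9
tool_pos: [0.5455, -0.1672, 0.256]
orientation: [3.0, -0.931, 0.002]
force: [3.5, -0.3, -3.1]
opening: 0.0102
```

```bash
python3 - <<'E'
from h import *
go([.5447,-.1675,.256],-1.265)
E
```

```text
t 7.9 q [-0.387  0.171  1.723  0.     1.246  0.214] pos [ 0.5455 -0.1672  0.256 ] x-yaw -0.6018 z [ 0.001 -0.    -1.   ] open 0.0102 F [ 3.5 -0.3 -3.1] M [-0.21 -0.45  0.09]
 shift/0.4 [-0.0012  0.0016 -0.    ] rows>= 0.02  turn/0.5 [-0.0014 -0.0022  1.3264] rows>= 5.31
```

Call:
arm_command --motion '[{"slide": [0, 0, 0], "turn": [0, 0, 0.2]}, {"slide": [0, 0, 0], "turn": [0, 0, 0.2]}, {"slide": [0, 0, 0], "turn": [0, 0, 0.2]}, {"slide": [0, 0, 0], "turn": [0, 0, 0.15]}, {"slide": [0, 0, 0], "turn": [0, 0, 0.1]}]'

```text
t: 8.32
tool_pos: [0.5455, -0.1673, 0.256]
orientation: [-2.737, 1.542, -0.002]
force: [3.2, -1.2, -2.7]
opening: 0.0101
```

```bash
python3 - <<'E'
from h import *
go([.5447,-.1675,.256],-1.265)
E
```

```text
t 8.32 q [-0.387  0.171  1.723 -0.     1.246  0.639] pos [ 0.5455 -0.1673  0.256 ] x-yaw -1.0262 z [ 0.001 -0.001 -1.   ] open 0.0101 F [ 3.2 -1.2 -2.7] M [-0.26 -0.5   0.1 ]
 shift/0.4 [-0.0007  0.002   0.    ] rows>= 0.02  turn/0.5 [-0.0021 -0.0024  0.4777] rows>= 1.91
```

Call:
arm_command --motion '[{"slide": [0, 0, 0], "turn": [0, 0, 0.08]}, {"slide": [0, 0, 0], "turn": [0, 0, 0.08]}, {"slide": [0, 0, 0], "turn": [0, 0, 0.08]}, {"slide": [0, 0, 0], "turn": [0, 0, 0.04]}, {"slide": [0, 0, 0], "turn": [0, 0, 0.04]}]'

```text
t: 8.73
tool_pos: [0.5455, -0.1673, 0.256]
orientation: [-2.608, 1.751, -0.002]
force: [5.0, -2.2, -3.5]
opening: 0.0099
```

```bash
python3 - <<'E'
from h import *
go([.5447,-.1675,.256],-1.265)
E
```

```text
t 8.73 q [-0.387  0.171  1.723 -0.     1.246  0.795] pos [ 0.5455 -0.1673  0.256 ] x-yaw -1.1827 z [ 0.001 -0.001 -1.   ] open 0.0099 F [ 5.  -2.2 -3.5] M [-0.43 -0.74  0.02]
 shift/0.4 [-0.0003  0.002  -0.    ] rows>= 0.02  turn/0.5 [-0.0021 -0.0022  0.1646] rows>= 0.66
```

Call:
arm_command --motion '[{"slide": [0, 0, 0], "turn": [0, 0, 0.04]}, {"slide": [0, 0, 0], "turn": [0, 0, 0.04]}, {"slide": [0, 0, 0], "turn": [0, 0, 0.04]}, {"slide": [0, 0, 0], "turn": [0, 0, 0.04]}, {"slide": [0, 0, 0], "turn": [0, 0, 0.04]}]'

```text
t: 9.15
tool_pos: [0.5455, -0.1674, 0.256]
orientation: [-2.517, 1.88, -0.002]
force: [6.1, -2.2, -2.8]
opening: 0.0098
```

```bash
python3 - <<'E'
from h import *
go([.5447,-.1675,.256],-1.265)
E
```

```text
t 9.15 q [-0.388  0.171  1.723 -0.     1.246  0.895] pos [ 0.5455 -0.1674  0.256 ] x-yaw -1.2829 z [ 0.001 -0.001 -1.   ] open 0.0098 F [ 6.1 -2.2 -2.8] M [-0.42 -0.83  0.12]
 shift/0.4 [-0.0003  0.002   0.0001] rows>= 0.02  turn/0.5 [-0.0023 -0.0023 -0.0358] rows>= 0.14
```

Call:
arm_command --motion '[{"slide": [0, 0, 0], "turn": [0, 0, 0.04]}, {"slide": [0, 0, 0], "turn": [0, 0, 0.04]}, {"slide": [0, 0, 0], "turn": [0, 0, 0.04]}, {"slide": [0, 0, 0], "turn": [0, 0, 0.04]}, {"slide": [0, 0, 0], "turn": [0, 0, 0.04]}]'

```text
t: 9.57
tool_pos: [0.5455, -0.1673, 0.256]
orientation: [-2.42, 2.003, -0.002]
force: [5.9, -3.4, -3.7]
opening: 0.01
```

```bash
python3 - <<'E'
from h import *
go([.5447,-.1675,.256],-1.265)
E
```

```text
t 9.57 q [-0.387  0.171  1.723 -0.     1.246  0.995] pos [ 0.5455 -0.1673  0.256 ] x-yaw -1.3827 z [ 0.001 -0.001 -1.   ] open 0.01 F [ 5.9 -3.4 -3.7] M [-0.39 -0.79  0.16]
 shift/0.4 [0.     0.0021 0.    ] rows>= 0.02  turn/0.5 [-0.0023 -0.0021 -0.2354] rows>= 0.94
```

Call:
arm_command --motion '[{"slide": [0, 0, 0], "turn": [0, 0, 0.04]}, {"slide": [0, 0, 0], "turn": [0, 0, 0.04]}, {"slide": [0, 0, 0], "turn": [0, 0, 0.04]}, {"slide": [0, 0, 0], "turn": [0, 0, 0.04]}, {"slide": [0, 0, 0], "turn": [0, 0, 0.04]}]'

```text
t: 9.98
tool_pos: [0.5452, -0.1675, 0.256]
orientation: [2.316, -2.121, 0.001]
force: [1.9, -3.3, -1.2]
opening: 0.0105
```

```bash
python3 - <<'E'
from h import *
go([.5447,-.1675,.256],-1.265)
from plant import robot
import cv2
for n,o in(("side",(250,80)),("top",(230,180))):
    c=robot.read_camera(n)["pixels"];cv2.imwrite(f"pics/{n}4.png",cv2.resize(c[o[1]:o[1]+180,o[0]:o[0]+200],None,fx=3,fy=3,interpolation=cv2.INTER_CUBIC))
E
```

```text
t 9.98 q [-3.880e-01  1.710e-01  1.723e+00 -1.000e-03  1.246e+00  1.096e+00] pos [ 0.5452 -0.1675  0.256 ] x-yaw -1.483 z [ 0.    -0.001 -1.   ] open 0.0105 F [ 1.9 -3.3 -1.2] M [-0.59 -0.11  0.39]
 shift/0.4 [-0.      0.0013  0.    ] rows>= 0.01  turn/0.5 [-2.000e-04 -1.800e-03 -4.359e-01] rows>= 1.74
```

View pics/side4.png

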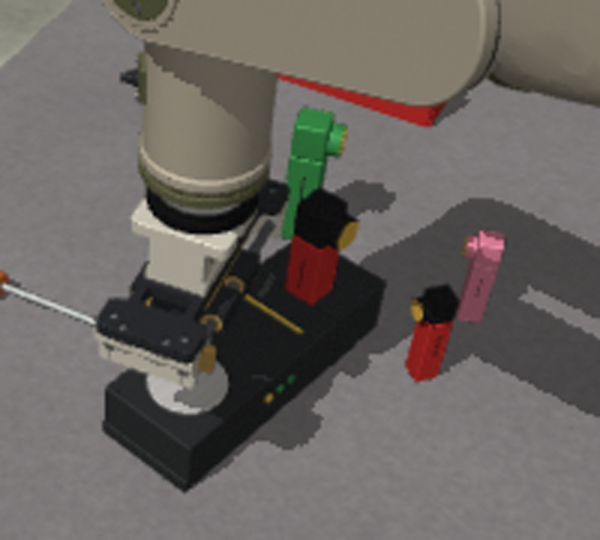

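Wrist moment about the key axis jumped to 0.39 N m, against 0.06–0.1 while turning, so the key is at its stop. I let go here without turning back.

Call:
arm_command --motion '[{"slide": [0, 0, 0], "turn": [0, 0, 0]}, {"slide": [0, 0, 0], "turn": [0, 0, 0]}, {"slide": [0, 0, 0], "turn": [0, 0, 0]}, {"slide": [0, 0, 0], "turn": [0, 0, 0]}, {"slide": [0, 0, 0], "turn": [0, 0, 0]}]' --gripper 80

```text
t: 10.5
tool_pos: [0.5452, -0.167, 0.2558]
orientation: [-2.318, 2.12, 0.0]
force: [-0.4, 0.0, 0.5]
opening: 0.0395
```

Call:
arm_command --motion '[{"slide": [0, 0, 0], "turn": [0, 0, 0]}, {"slide": [0, 0, 0], "turn": [0, 0, 0]}, {"slide": [0, 0, 0], "turn": [0, 0, 0]}, {"slide": [0, 0, 0], "turn": [0, 0, 0]}, {"slide": [0, 0, -0.05], "turn": [0, 0, 0]}]'

```text
t: 10.92
tool_pos: [0.5436, -0.1665, 0.2718]
orientation: [2.316, -2.119, -0.01]
force: [0.1, 0.5, -1.1]
opening: 0.0719
```

Call:
arm_command --motion '[{"slide": [0, 0, -0.07], "turn": [0, 0, 0]}, {"slide": [0, 0, -0.07], "turn": [0, 0, 0]}, {"slide": [0, 0, -0.07], "turn": [0, 0, 0]}, {"slide": [0, 0, -0.04], "turn": [0, 0, 0]}, {"slide": [0, 0, 0], "turn": [0, 0, 0]}]'

```text
t: 11.33
tool_pos: [0.5463, -0.1676, 0.3812]
orientation: [-2.316, 2.119, -0.012]
force: [1.1, -0.3, -0.4]
opening: 0.0746
```

```bash
python3 - <<'E'
from h import *
go([.508,-.317,.38],-1.806)
from plant import robot
import cv2
for n,o in(("side",(260,130)),("top",(260,190))):
    c=robot.read_camera(n)["pixels"];cv2.imwrite(f"pics/{n}5.png",cv2.resize(c[o[1]:o[1]+120,o[0]:o[0]+150],None,fx=5,fy=5,interpolation=cv2.INTER_CUBIC))
E
```

```text
t 11.33 q [-0.387  0.061  1.605  0.     1.467  1.095] pos [ 0.5463 -0.1676  0.3812] x-yaw -1.482 z [ 0.008 -0.003 -1.   ] open 0.0746 F [ 1.1 -0.3 -0.4] M [-0.04  0.17 -0.02]
 shift/0.4 [0.3635 0.1286 0.0035] rows>= 3.7  turn/0.5 [-0.0162 -0.0052  0.648 ] rows>= 2.59
```

View pics/side5.png

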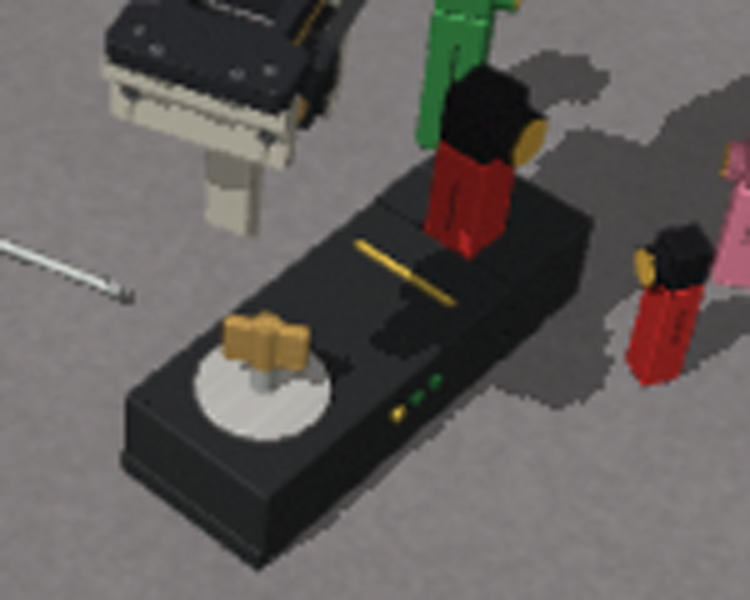

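View pics/top5.png

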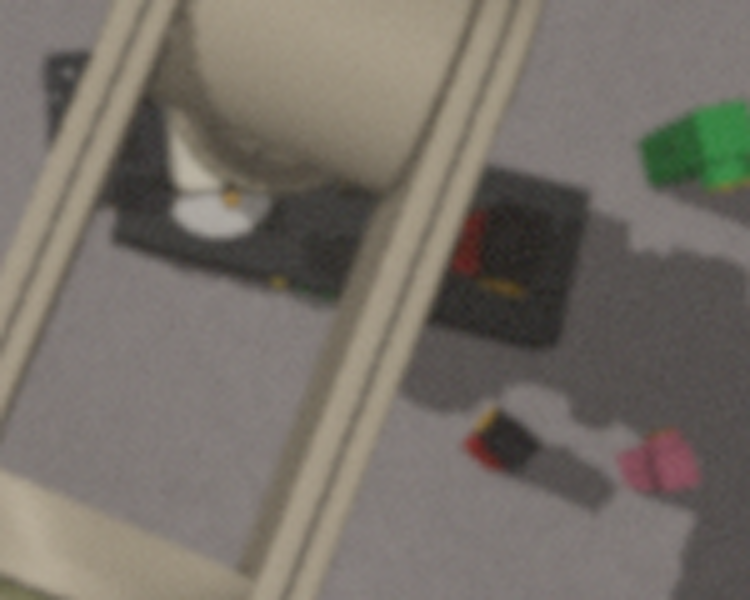

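```bash
python3 - <<'E'
from h import *
S=lambda x,y:np.array([(x+.5)/5-.5+260,(y+.5)/5-.5+130])
a=onz('side',S(225,317),.1);b=onz('side',S(308,324),.1);print(a,b,np.arctan2(*(a-b)[1::-1]), -0.235-2.6+np.pi)
for k in (2.3,2.4,2.5,2.6):
    th=-.2354-k;d=np.array([np.cos(th),np.sin(th),0])
    pts=[np.array([.545,-.1675,.1])+s*.02*d for s in(1,-1)]
    print(k,[((proj('side',p)[0]-[260,130]+.5)*5-.5).round(1) for p in pts])
E
```

```text
[ 0.56348741 -0.16242229  0.1       ] [ 0.52909858 -0.17776106  0.1       ] 0.419555173391683 0.30659265358979315
2.3 [array([310.2, 322.9]), array([222.2, 327.5])]
2.4 [array([310.6, 326.1]), array([222. , 324.2])]
2.5 [array([310.5, 329.3]), array([222.2, 321. ])]
2.6 [array([309.9, 332.6]), array([222.9, 317.8])]
```

```bash
python3 - <<'E'
from h import *
import cv2
from plant import robot
c=robot.read_camera('side')["pixels"];o=(290,180);f=12
im=cv2.resize(c[o[1]:o[1]+42,o[0]:o[0]+60],None,fx=f,fy=f,interpolation=cv2.INTER_CUBIC)
ims=[]
for k in (2.4,2.5,2.6):
    th=-.2354-k;d=np.array([np.cos(th),np.sin(th),0]);n=np.array([-d[1],d[0],0]);m=im.copy()
    P=[np.array([.545,-.1675,z])+s*.02*d+t*.004*n for z in(.1,.074) for s,t in((1,1),(1,-1),(-1,-1),(-1,1))]
    q=((proj('side',P)-o+.5)*f-.5).round().astype(int)
    for a,b in((0,1),(1,2),(2,3),(3,0),(4,5),(5,6),(6,7),(7,4),(0,4),(1,5),(2,6),(3,7)): cv2.line(m,tuple(map(int,q[a])),tuple(map(int,q[b])),(255,0,0),1)
    ims.append(m)
big=np.vstack([np.hstack([im,ims[0]]),np.hstack(ims[1:])])
cv2.imwrite('pics/key.png',cv2.resize(big,(800,560)))
E
```

```text
(no output)
```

View pics/key.png

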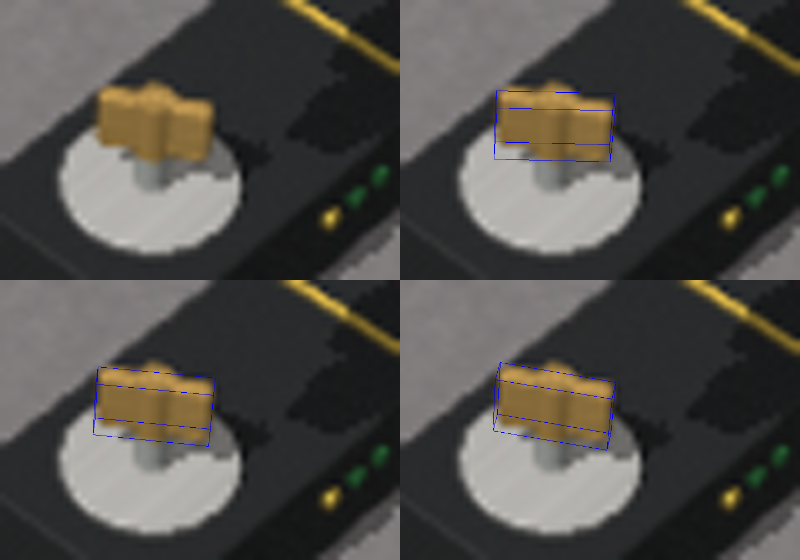

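The key in the crop is at about (155,120) and its angle reads 2.5–2.6. As a check I regrip slightly past alignment, so closing can only push it clockwise, and feel for the stop once more.

Call:
arm_command --motion '[{"slide": [0, 0, 0.07], "turn": [0, 0, -0.22]}, {"slide": [0, 0, 0.08], "turn": [0, 0, 0]}, {"slide": [0, 0, 0.08], "turn": [0, 0, 0]}, {"slide": [0, 0, 0.06], "turn": [0, 0, 0]}, {"slide": [0, 0, 0.01], "turn": [0, 0, 0]}]' --gripper 50

```text
t: 11.9
tool_pos: [0.542, -0.1659, 0.248]
orientation: [2.428, -1.988, -0.017]
force: [-0.5, -0.1, -1.3]
opening: 0.048
```

Call:
arm_command --motion '[{"slide": [0, 0, 0], "turn": [0, 0, 0]}, {"slide": [0, 0, 0], "turn": [0, 0, 0]}, {"slide": [0, 0, 0], "turn": [0, 0, 0]}, {"slide": [0, 0, 0], "turn": [0, 0, 0]}, {"slide": [0, 0, 0], "turn": [0, 0, 0]}]' --gripper 0

```text
t: 12.32
tool_pos: [0.546, -0.1675, 0.2578]
orientation: [-2.43, 1.989, -0.005]
force: [0.0, -0.2, -0.2]
opening: 0.0176
```

Call:
arm_command --motion '[{"slide": [0, 0, 0], "turn": [0, 0, 0]}, {"slide": [0, 0, 0], "turn": [0, 0, 0]}, {"slide": [0, 0, 0], "turn": [0, 0, 0]}, {"slide": [0, 0, 0], "turn": [0, 0, 0]}, {"slide": [0, 0, 0], "turn": [0, 0, 0]}]'

```text
t: 12.73
tool_pos: [0.5458, -0.1673, 0.2572]
orientation: [-2.43, 1.989, -0.004]
force: [-0.4, 0.5, 6.3]
opening: 0.0094
```

```bash
python3 - <<'E'
from h import *
go([.5455,-.167,.256],-1.483)
E
```

```text
t 12.73 q [-0.387  0.17   1.722  0.     1.247  0.985] pos [ 0.5458 -0.1673  0.2572] x-yaw -1.372 z [ 0.002 -0.001 -1.   ] open 0.0094 F [-0.4  0.5  6.3] M [0.08 0.29 0.02]
 shift/0.4 [-0.0009  0.0005  0.0029] rows>= 0.03  turn/0.5 [-0.0045 -0.0024  0.2221] rows>= 0.89
```

Call:
arm_command --motion '[{"slide": [0, 0, 0], "turn": [0, 0, 0.04]}, {"slide": [0, 0, 0], "turn": [0, 0, 0.04]}, {"slide": [0, 0, 0], "turn": [0, 0, 0.04]}, {"slide": [0, 0, 0], "turn": [0, 0, 0.04]}, {"slide": [0, 0, 0], "turn": [0, 0, 0.04]}]'

```text
t: 13.15
tool_pos: [0.5458, -0.1673, 0.2572]
orientation: [-2.328, 2.109, -0.004]
force: [-0.8, 1.0, 6.5]
opening: 0.0104
```

```bash
python3 - <<'E'
from h import *
go([.5455,-.167,.256],-1.483)
E
```

```text
t 13.15 q [-0.387  0.17   1.722 -0.     1.247  1.085] pos [ 0.5458 -0.1673  0.2572] x-yaw -1.4723 z [ 0.002 -0.001 -1.   ] open 0.0104 F [-0.8  1.   6.5] M [0.09 0.31 0.45]
 shift/0.4 [-0.0009  0.0006  0.003 ] rows>= 0.03  turn/0.5 [-0.0043 -0.0025  0.0214] rows>= 0.09
```

Torque rose sharply from 0.02 to 0.45 N m within 0.1 rad, so the key is at its stop. Next I release it and go to the lamp.

Call:
arm_command --motion '[{"slide": [0, 0, 0], "turn": [0, 0, 0]}, {"slide": [0, 0, 0], "turn": [0, 0, 0]}, {"slide": [0, 0, 0], "turn": [0, 0, 0]}, {"slide": [0, 0, 0], "turn": [0, 0, 0]}, {"slide": [0, 0, 0], "turn": [0, 0, 0]}]' --gripper 80

```text
t: 13.57
tool_pos: [0.5451, -0.1672, 0.2556]
orientation: [2.329, -2.109, 0.0]
force: [0.6, -0.2, 0.2]
opening: 0.0389
```

Call:
arm_command --motion '[{"slide": [0, 0, 0], "turn": [0, 0, 0]}, {"slide": [0, 0, 0], "turn": [0, 0, 0]}, {"slide": [0, 0, 0], "turn": [0, 0, 0]}, {"slide": [0, 0, -0.05], "turn": [0, 0, 0]}, {"slide": [0, 0, -0.08], "turn": [0, 0, 0]}]'

```text
t: 13.98
tool_pos: [0.5436, -0.1665, 0.3042]
orientation: [2.326, -2.107, -0.011]
force: [0.5, -0.7, -0.3]
opening: 0.0717
```

Call:
arm_command --motion '[{"slide": [0, 0, -0.08], "turn": [0, 0, 0]}, {"slide": [0, 0, -0.08], "turn": [0, 0, 0]}, {"slide": [0, 0, -0.03], "turn": [0, 0, 0]}, {"slide": [0, 0, 0], "turn": [0, 0, 0]}, {"slide": [0, 0, 0], "turn": [0, 0, 0]}]'

```text
t: 14.4
tool_pos: [0.5453, -0.1672, 0.3839]
orientation: [-2.328, 2.109, -0.002]
force: [-0.0, 0.5, -1.1]
opening: 0.0744
```

```bash
python3 - <<'E'
from h import *
go([.5088,-.3165,.38],-1.806)
for z in (0,.1,.13):print(onz('top',(400,217),z),onz('side',(354,120),z))
for n,uv in(('bin',(167,152)),('tape',(235,142)),('unit',(160,250))): print(n,onz('top',uv,.03))
E
```

```text
t 14.4 q [-0.387  0.06   1.601 -0.     1.479  1.085] pos [ 0.5453 -0.1672  0.3839] x-yaw -1.472 z [ 0.002 -0.001 -1.   ] open 0.0744 F [-0.   0.5 -1.1] M [0.   0.16 0.01]
 shift/0.4 [0.3624 0.1277 0.0099] rows>= 3.69  turn/0.5 [-0.0031 -0.0011  0.6679] rows>= 2.67
[ 0.5787867  -0.45022265  0.        ] [ 0.6227175  -0.59018861  0.        ]
[ 0.56634475 -0.42358159  0.1       ] [ 0.57865994 -0.46420436  0.1       ]
[ 0.56261217 -0.41558927  0.13      ] [ 0.56544267 -0.42640908  0.13      ]
bin [0.75497701 0.22256955 0.03      ]
tape [0.78711808 0.02797916 0.03      ]
unit [0.47435251 0.22946903 0.03      ]
```

Call:
arm_command --motion '[{"slide": [0.0725, 0.0255, 0], "turn": [0, 0, 0]}, {"slide": [0.0725, 0.0255, 0], "turn": [0, 0, 0]}, {"slide": [0.0725, 0.0255, 0], "turn": [0, 0, 0]}, {"slide": [0.0725, 0.0255, 0], "turn": [0, 0, 0]}, {"slide": [0.0725, 0.0255, 0], "turn": [0, 0, 0]}]'

```text
t: 14.82
tool_pos: [0.5077, -0.3173, 0.3804]
orientation: [2.329, -2.109, -0.007]
force: [0.0, -0.4, 0.2]
opening: 0.0744
```

Call:
arm_command --motion '[{"slide": [0, 0, 0], "turn": [0, 0, 0.222]}, {"slide": [0, 0, 0], "turn": [0, 0, 0.222]}, {"slide": [0, 0, 0], "turn": [0, 0, 0.222]}, {"slide": [0, 0, 0], "turn": [0, 0, 0]}, {"slide": [0, 0, 0], "turn": [0, 0, 0]}]'

```text
t: 15.23
tool_pos: [0.5083, -0.3162, 0.3813]
orientation: [1.95, -2.462, -0.005]
force: [0.1, 0.5, -0.2]
opening: 0.0743
```

```bash
python3 - <<'E'
from h import *
go([.5088,-.3165,.262],-1.806)
from plant import robot
import cv2
for n,o in(("side",(280,80)),("top",(260,190))):
    c=robot.read_camera(n)["pixels"];cv2.imwrite(f"pics/{n}6.png",cv2.resize(c[o[1]:o[1]+120,o[0]:o[0]+150],None,fx=5,fy=5,interpolation=cv2.INTER_CUBIC))
E
```

```text
t 15.23 q [-0.642  0.14   1.521  0.     1.484  1.159] pos [ 0.5083 -0.3162  0.3813] x-yaw -1.8016 z [-0.003  0.002 -1.   ] open 0.0743 F [ 0.1  0.5 -0.2] M [ 0.04  0.13 -0.03]
 shift/0.4 [ 0.0008 -0.0023  0.2982] rows>= 2.86  turn/0.5 [0.0061 0.0029 0.0088] rows>= 0.04
```

View pics/side6.png

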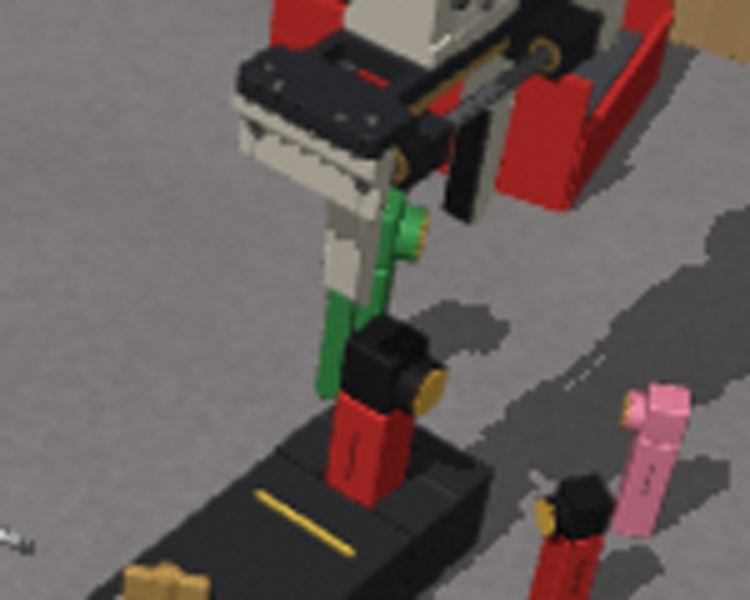

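Call:
arm_command --motion '[{"slide": [0.0005, -0.002, 0.07], "turn": [0, 0, 0.008]}, {"slide": [0, 0, 0.07], "turn": [0, 0, 0]}, {"slide": [0, 0, 0.06], "turn": [0, 0, 0]}, {"slide": [0, 0, 0], "turn": [0, 0, 0]}, {"slide": [0, 0, 0], "turn": [0, 0, 0]}]'

```text
t: 15.75
tool_pos: [0.509, -0.3162, 0.3022]
orientation: [1.944, -2.467, -0.006]
force: [-0.1, -0.2, 0.5]
opening: 0.0746
```

```bash
python3 - <<'E'
from h import *
go([.5088,-.3165,.262],-1.806)
from plant import robot
import cv2
for n,o in(("side",(280,80)),("top",(260,190))):
    c=robot.read_camera(n)["pixels"];cv2.imwrite(f"pics/{n}7.png",cv2.resize(c[o[1]:o[1]+120,o[0]:o[0]+150],None,fx=5,fy=5,interpolation=cv2.INTER_CUBIC))
E
```

```text
t 15.75 q [-0.642  0.199  1.602  0.     1.344  1.165] pos [ 0.509  -0.3162  0.3022] x-yaw -1.807 z [-0.003  0.002 -1.   ] open 0.0746 F [-0.1 -0.2  0.5] M [ 0.02  0.14 -0.03]
 shift/0.4 [ 9.000e-04 -1.000e-04  1.006e-01] rows>= 0.97  turn/0.5 [ 0.0066  0.003  -0.002 ] rows>= 0.03
```

View pics/side7.png

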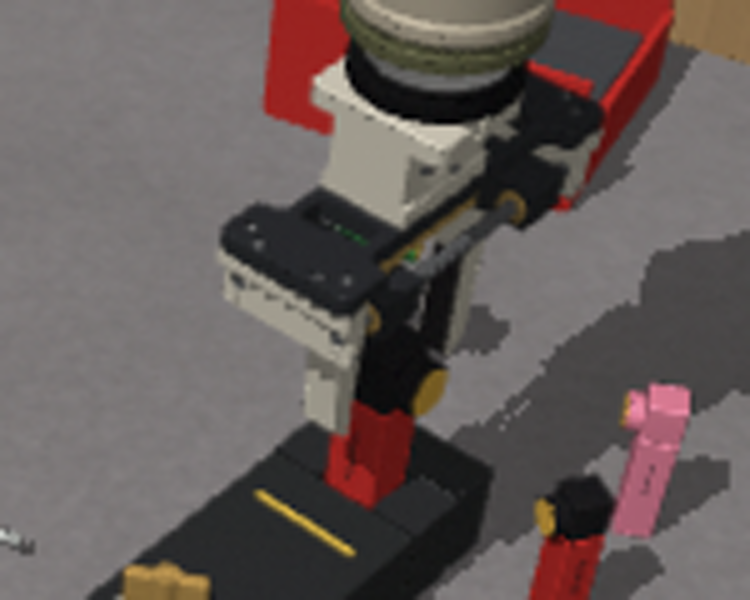

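Call:
arm_command --motion '[{"slide": [0.0005, 0, 0.04], "turn": [0.006, 0.003, 0]}, {"slide": [0, 0, 0.04], "turn": [0, 0, 0]}, {"slide": [0, 0, 0.02], "turn": [0, 0, 0]}, {"slide": [0, 0, 0], "turn": [0, 0, 0]}, {"slide": [0, 0, 0], "turn": [0, 0, 0]}]'

```text
t: 16.27
tool_pos: [0.5098, -0.3173, 0.265]
orientation: [-1.941, 2.468, -0.007]
force: [-1.0, -0.6, 0.1]
opening: 0.0747
```

Call:
arm_command --motion '[{"slide": [0, 0, 0], "turn": [0, 0, 0]}, {"slide": [0, 0, 0], "turn": [0, 0, 0]}, {"slide": [0, 0, 0], "turn": [0, 0, 0]}, {"slide": [0, 0, 0], "turn": [0, 0, 0]}, {"slide": [0, 0, 0], "turn": [0, 0, 0]}]' --gripper 0 --grip_force 30

```text
t: 16.68
tool_pos: [0.5097, -0.3172, 0.2644]
orientation: [-1.941, 2.469, -0.007]
force: [-0.2, 0.1, 0.8]
opening: 0.0457
```

Call:
arm_command --motion '[{"slide": [0, 0, 0], "turn": [0, 0, 0]}, {"slide": [0, 0, 0], "turn": [0, 0, 0]}, {"slide": [0, 0, 0], "turn": [0, 0, 0]}, {"slide": [0, 0, 0], "turn": [0, 0, 0]}, {"slide": [0, 0, 0], "turn": [0, 0, 0]}]'

```text
t: 17.1
tool_pos: [0.5096, -0.3171, 0.264]
orientation: [-1.941, 2.469, -0.006]
force: [-0.4, 0.7, 1.0]
opening: 0.0297
```

```bash
python3 - <<'E'
from h import *
go([.5088,-.3165,.262],-1.806)
E
```

```text
t 17.1 q [-0.642  0.236  1.633 -0.     1.268  1.167] pos [ 0.5096 -0.3171  0.264 ] x-yaw -1.809 z [ 0.003 -0.002 -1.   ] open 0.0297 F [-0.4  0.7  1. ] M [0.09 0.21 0.01]
 shift/0.4 [-0.001   0.0023  0.0049] rows>= 0.05  turn/0.5 [-0.007  -0.0031 -0.0059] rows>= 0.04
```

Call:
arm_command --motion '[{"slide": [0, 0, 0], "turn": [0, 0, 0]}, {"slide": [0, 0, -0.02], "turn": [0, 0, 0]}, {"slide": [0, 0, -0.04], "turn": [0, 0, 0]}, {"slide": [0, 0, -0.05], "turn": [0, 0, 0]}, {"slide": [0, 0, -0.06], "turn": [0, 0, 0]}]'

```text
t: 17.52
tool_pos: [0.5088, -0.3165, 0.3314]
orientation: [-1.942, 2.47, -0.001]
force: [0.3, 0.3, -1.9]
opening: 0.0297
```

Call:
arm_command --motion '[{"slide": [0, 0, -0.06], "turn": [0, 0, 0]}, {"slide": [0, 0, -0.06], "turn": [0, 0, 0]}, {"slide": [0, 0, -0.06], "turn": [0, 0, 0]}, {"slide": [0, 0, -0.06], "turn": [0, 0, 0]}, {"slide": [0, 0, -0.04], "turn": [0, 0, 0]}]'

```text
t: 17.93
tool_pos: [0.509, -0.3167, 0.4472]
orientation: [-1.941, 2.468, -0.01]
force: [0.5, -0.1, -2.0]
opening: 0.03
```

```bash
cat >> h.py <<'E'
BLK=np.array([.4772,.2339,.050])
def final(az,zg=.0975,tilt=np.pi/4):
    """az: azimuth of light direction h. tool x || lamp -y?  returns TCP pos,R. zg: lamp-z of grasp above lamp bottom minus..: grasp lamp-z rel centre"""
    h=np.array([np.cos(az),np.sin(az),0]);u=np.array([0,0,1.])
    lx=np.cos(tilt)*h-np.sin(tilt)*u; lz=np.cos(tilt)*u+np.sin(tilt)*h; ly=np.cross(lz,lx)
    lens=BLK-.25*lx; c=lens-.028*lx-.047*lz
    return c,lx,ly,lz
E
python3 - <<'E'
from h import *
from plant import robot
s=robot.read_state();Rm=R.from_rotvec(s['orientation']).as_matrix();print(s['t'],s['q'].round(3),s['tool_pos'].round(4),s['opening'],Rm.round(3),np.round(s['force'],2))
import cv2
for n,o in(("side",(240,20)),("top",(260,190))):
    c=robot.read_camera(n)["pixels"];cv2.imwrite(f"pics/{n}8.png",cv2.resize(c[o[1]:o[1]+200,o[0]:o[0]+260],None,fx=3,fy=3,interpolation=cv2.INTER_CUBIC))
E
```

```text
17.9333 [-0.642  0.112  1.432 -0.     1.592  1.167] [ 0.509  -0.3167  0.4472] 0.030035184661700628 [[-0.236 -0.972  0.005]
 [-0.972  0.236 -0.004]
 [ 0.003 -0.006 -1.   ]] [ 0.49 -0.09 -2.04]
```

View pics/side8.png

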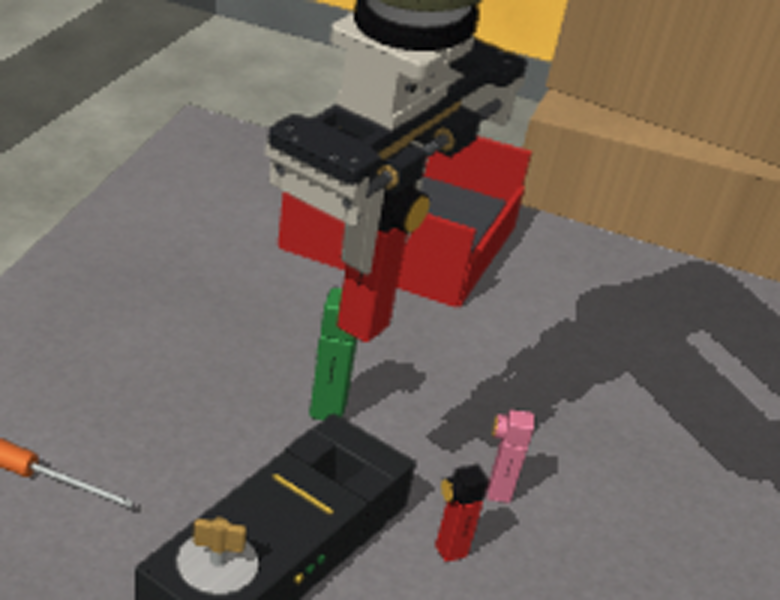

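```bash
python3 - <<'E'
from h import *
az=.456+np.pi
for a in (az,az-.2,az+.2):
    c,lx,ly,lz=final(a);tcp=c+.184*lz
    print(a,'tcp',tcp.round(4),'c',c.round(3),'bottom',(c-.065*lz).round(3),'tip',(tcp-.186*lz).round(3))
c,lx,ly,lz=final(az);tcp=c+.184*lz
yaw=np.arctan2(ly[1],ly[0]);print('yaw',yaw)
go(tcp,yaw)
E
```

```text
3.597592653589793 tcp [0.5667 0.2778 0.3434] c [0.684 0.335 0.213] bottom [0.725 0.355 0.167] tip [0.685 0.336 0.212]
3.397592653589793 tcp [0.5737 0.2591 0.3434] c [0.7   0.292 0.213] bottom [0.744 0.304 0.167] tip [0.701 0.292 0.212]
3.7975926535897933 tcp [0.5562 0.2947 0.3434] c [0.659 0.374 0.213] bottom [0.696 0.402 0.167] tip [0.66  0.375 0.212]
yaw -1.1147963267948968
t 18.03 q [-0.642  0.111  1.43  -0.     1.59   1.167] pos [ 0.5094 -0.317   0.4483] x-yaw -1.8091 z [ 0.008 -0.006 -1.   ] open 0.0298 F [ 0.2  0.7 -2. ] M [-0.02  0.09  0.04]
 shift/0.4 [-1.4799  0.2142  0.2541] rows>= 14.55  turn/0.5 [-0.0155 -0.0146 -1.3885] rows>= 5.55
```

Call:
arm_command --motion '[{"slide": [-0.03, 0.004, 0], "turn": [0, 0, 0]}, {"slide": [-0.06, 0.009, 0], "turn": [0, 0, 0]}, {"slide": [-0.08, 0.012, 0], "turn": [0, 0, 0]}, {"slide": [-0.08, 0.012, 0], "turn": [0, 0, 0]}, {"slide": [-0.08, 0.012, 0], "turn": [0, 0, 0]}]'

```text
t: 18.45
tool_pos: [0.5205, -0.1818, 0.4409]
orientation: [1.941, -2.47, -0.0]
force: [0.2, 0.3, -1.1]
opening: 0.0299
```

Call:
arm_command --motion '[{"slide": [-0.08, 0.012, 0], "turn": [0, 0, 0]}, {"slide": [-0.08, 0.012, 0], "turn": [0, 0, 0]}, {"slide": [-0.08, 0.012, 0], "turn": [0, 0, 0]}, {"slide": [-0.08, 0.012, 0], "turn": [0, 0, 0]}, {"slide": [-0.08, 0.012, 0], "turn": [0, 0, 0]}]'

```text
t: 18.87
tool_pos: [0.5347, -0.0204, 0.4408]
orientation: [1.941, -2.468, 0.001]
force: [0.6, -0.3, -1.8]
opening: 0.0301
```

Call:
arm_command --motion '[{"slide": [-0.08, 0.012, 0], "turn": [0, 0, 0]}, {"slide": [-0.08, 0.012, 0], "turn": [0, 0, 0]}, {"slide": [-0.08, 0.012, 0], "turn": [0, 0, 0]}, {"slide": [-0.08, 0.012, 0], "turn": [0, 0, 0]}, {"slide": [-0.08, 0.012, 0], "turn": [0, 0, 0]}]'

```text
t: 19.28
tool_pos: [0.5489, 0.1407, 0.4404]
orientation: [1.941, -2.468, 0.003]
force: [0.7, -0.4, -2.4]
opening: 0.03
```

Call:
arm_command --motion '[{"slide": [-0.08, 0.012, 0], "turn": [0, 0, 0]}, {"slide": [-0.08, 0.012, 0], "turn": [0, 0, 0]}, {"slide": [-0.06, 0.009, 0], "turn": [0, 0, 0]}, {"slide": [-0.03, 0.004, 0], "turn": [0, 0, 0]}, {"slide": [0, 0, 0], "turn": [0, 0, 0]}]'

```text
t: 19.7
tool_pos: [0.5582, 0.2419, 0.4403]
orientation: [1.944, -2.465, 0.003]
force: [0.3, 0.1, -2.5]
opening: 0.0301
```

Call:
arm_command --motion '[{"slide": [0, 0, 0], "turn": [0, 0, -0.15]}, {"slide": [0, 0, 0], "turn": [0, 0, -0.2]}, {"slide": [0, 0, 0], "turn": [0, 0, -0.2]}, {"slide": [0, 0, 0], "turn": [0, 0, -0.2]}, {"slide": [0, 0, 0], "turn": [0, 0, -0.2]}]'

```text
t: 20.12
tool_pos: [0.5589, 0.238, 0.4414]
orientation: [2.47, -1.937, 0.005]
force: [-0.2, 0.7, -1.7]
opening: 0.0294
```

Call:
arm_command --motion '[{"slide": [0, 0, 0], "turn": [0, 0, -0.2]}, {"slide": [0, 0, 0], "turn": [0, 0, -0.2]}, {"slide": [0, 0, 0], "turn": [0, 0, -0.04]}, {"slide": [0, 0, 0], "turn": [0, 0, 0]}, {"slide": [0, 0, 0], "turn": [0, 0, 0]}]'

```text
t: 20.53
tool_pos: [0.5591, 0.2385, 0.4422]
orientation: [2.663, -1.665, 0.005]
force: [0.1, -0.0, -1.8]
opening: 0.0299
```

```bash
python3 - <<'E'
from h import *
az=.456+np.pi
c,lx,ly,lz=final(az);tcp=c+.184*lz
yaw=np.arctan2(ly[1],ly[0])
go(tcp,yaw)
go(tcp,Rt=R.from_matrix(np.c_[ly,lx,-lz]))
E
```

```text
t 20.53 q [ 0.32   0.138  1.412 -0.003  1.59   1.438] pos [0.5591 0.2385 0.4422] x-yaw -1.1177 z [ 0.002 -0.003 -1.   ] open 0.0299 F [ 0.1 -0.  -1.8] M [-0.01  0.18 -0.03]
 shift/0.4 [-0.0808 -0.06    0.2466] rows>= 2.55  turn/0.5 [-0.0014 -0.0071 -0.0059] rows>= 0.04
t 20.53 q [ 0.32   0.138  1.412 -0.003  1.59   1.438] pos [0.5591 0.2385 0.4422] x-yaw -1.1177 z [ 0.002 -0.003 -1.   ] open 0.0299 F [ 0.1 -0.  -1.8] M [-0.01  0.18 -0.03]
 shift/0.4 [-0.0808 -0.06    0.2466] rows>= 2.55  turn/0.5 [ 1.5694 -0.009  -0.0028] rows>= 6.28
```

Call:
arm_command --motion '[{"slide": [-0.04, -0.03, 0], "turn": [0, 0, 0]}, {"slide": [-0.04, -0.03, 0], "turn": [0, 0, 0]}, {"slide": [0, 0, 0], "turn": [0.1, 0, 0]}, {"slide": [0, 0, 0], "turn": [0.15, 0, 0]}, {"slide": [0, 0, 0], "turn": [0.17, 0, 0]}]'

```text
t: 20.95
tool_pos: [0.5668, 0.2788, 0.442]
orientation: [-2.509, 1.566, -0.172]
force: [0.3, -0.1, -2.3]
opening: 0.0299
```

Call:
arm_command --motion '[{"slide": [0, 0, 0], "turn": [0.17, 0, 0]}, {"slide": [0, 0, 0], "turn": [0.17, 0, 0]}, {"slide": [0, 0, 0], "turn": [0.17, 0, 0]}, {"slide": [0, 0, 0], "turn": [0.17, 0, 0]}, {"slide": [0, 0, 0], "turn": [0.17, 0, 0]}]'

```text
t: 21.37
tool_pos: [0.5664, 0.2781, 0.4426]
orientation: [-2.174, 1.357, -0.452]
force: [-0.1, -0.0, -1.7]
opening: 0.0298
```

Call:
arm_command --motion '[{"slide": [0, 0, 0], "turn": [0.15, 0, 0]}, {"slide": [0, 0, 0], "turn": [0.15, 0, 0]}, {"slide": [0, 0, 0], "turn": [0, 0, 0]}, {"slide": [0, 0, 0], "turn": [0, 0, 0]}, {"slide": [0, 0, 0], "turn": [0, 0, 0]}]'

```text
t: 21.78
tool_pos: [0.5665, 0.2782, 0.4425]
orientation: [-2.059, 1.282, -0.533]
force: [-0.4, 0.4, -1.5]
opening: 0.0297
```

```bash
python3 - <<'E'
from h import *
az=.456+np.pi
c,lx,ly,lz=final(az);tcp=c+.184*lz
go(tcp,Rt=R.from_matrix(np.c_[ly,lx,-lz]))
from plant import robot
import cv2
for n in("side","top"):
    c=robot.read_camera(n)["pixels"];cv2.imwrite(f"pics/{n}9.png",c)
E
```

```text
t 21.78 q [ 0.354 -0.145  1.795  0.107  0.713  1.416] pos [0.5665 0.2782 0.4425] x-yaw -1.1149 z [ 0.635  0.309 -0.708] open 0.0297 F [-0.4  0.4 -1.5] M [-0.23  0.62 -0.02]
 shift/0.4 [0.0005 0.1749 0.1754] rows>= 2.38  turn/0.5 [ 0.0034 -0.004   0.0038] rows>= 0.03
```

View pics/side9.png

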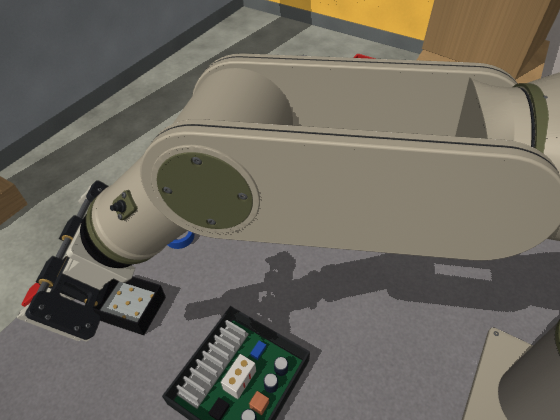

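View pics/top9.png

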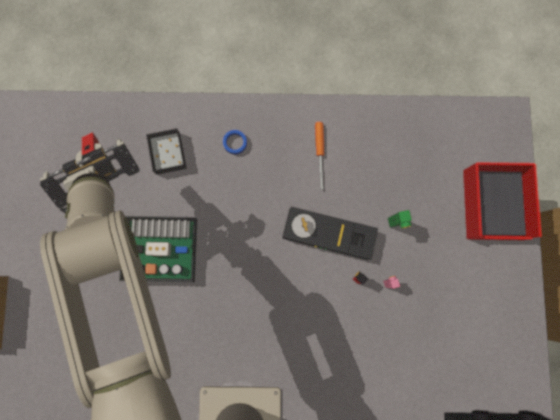

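Call:
arm_command --motion '[{"slide": [0, 0.03, 0.03], "turn": [0, 0, 0]}, {"slide": [0, 0.045, 0.045], "turn": [0, 0, 0]}, {"slide": [0, 0.05, 0.05], "turn": [0, 0, 0]}, {"slide": [0, 0.035, 0.035], "turn": [0, 0, 0]}, {"slide": [0, 0.015, 0.015], "turn": [0.003, -0.003, 0.003]}]'

```text
t: 22.3
tool_pos: [0.5659, 0.2779, 0.3391]
orientation: [-2.06, 1.283, -0.528]
force: [-0.9, 0.5, -2.9]
opening: 0.0296
```

Call:
arm_command --motion '[{"slide": [0, 0, 0], "turn": [0, 0, 0]}, {"slide": [0, 0, 0], "turn": [0, 0, 0]}, {"slide": [0, 0, 0], "turn": [0, 0, 0]}, {"slide": [0, 0, 0], "turn": [0, 0, 0]}, {"slide": [0, 0, 0], "turn": [0, 0, 0]}]'

```text
t: 22.72
tool_pos: [0.5675, 0.2784, 0.346]
orientation: [-2.052, 1.277, -0.535]
force: [1.0, -0.1, -1.7]
opening: 0.0301
```

```bash
python3 - <<'E'
from h import *
az=.456+np.pi
c,lx,ly,lz=final(az);tcp=c+.184*lz
go(tcp,Rt=R.from_matrix(np.c_[ly,lx,-lz]))
from plant import robot
import cv2
for n in("side","top"):
    im=robot.read_camera(n)["pixels"];cv2.imwrite(f"pics/{n}10.png",im)
    if n=='top': cv2.imwrite("pics/top10c.png",cv2.resize(im[110:250,30:210],None,fx=4,fy=4,interpolation=cv2.INTER_CUBIC))
print(proj('top',[c-.065*lz,c+.065*lz,c+.047*lz+.028*lx]),proj('side',[c-.065*lz,c+.047*lz+.028*lx]))
E
```

```text
t 22.72 q [ 0.353 -0.065  1.904  0.147  0.519  1.369] pos [0.5675 0.2784 0.346 ] x-yaw -1.114 z [ 0.639  0.313 -0.703] open 0.0301 F [ 1.  -0.1 -1.7] M [-0.3   0.6  -0.03]
 shift/0.4 [0.0005 0.0061 0.0027] rows>= 0.06  turn/0.5 [-0.0118 -0.0012  0.0034] rows>= 0.05
[[103.97386385 149.32911706]
 [105.75614735 173.37677652]
 [111.3131559  178.72986107]] [[ 60.83867886 330.74651617]
 [109.93363408 318.07897413]]
```

View pics/side10.png

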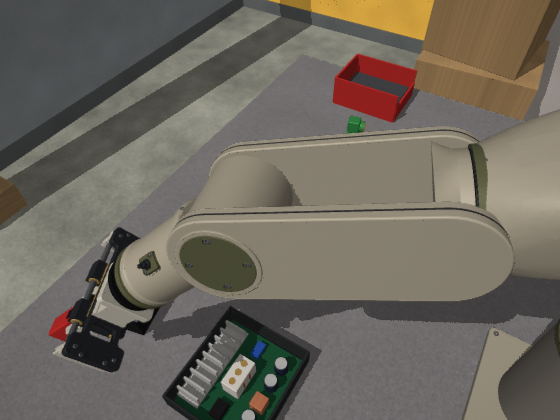

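View pics/top10c.png

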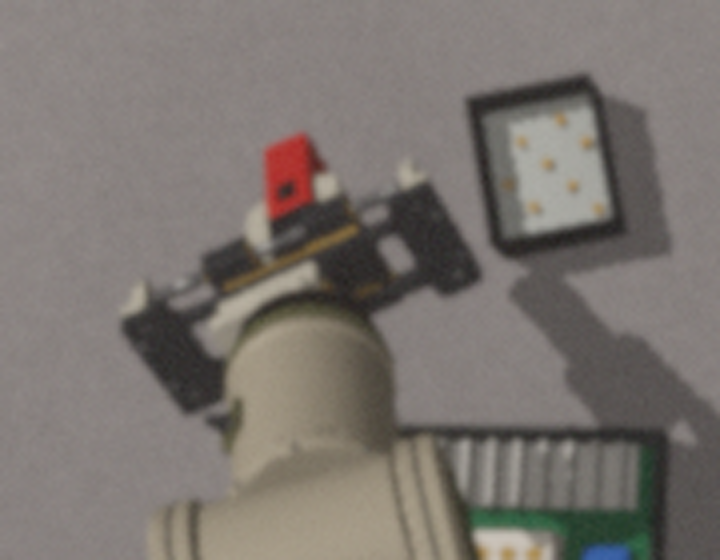

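Call:
arm_command --motion '[{"slide": [0, 0.003, 0.001], "turn": [-0.006, 0, 0]}, {"slide": [0, 0, 0], "turn": [0, 0, 0]}, {"slide": [0, 0, 0], "turn": [0, 0, 0]}, {"slide": [0, 0, 0], "turn": [0, 0, 0]}, {"slide": [0, 0, 0], "turn": [0, 0, 0]}]'

```text
t: 23.23
tool_pos: [0.5664, 0.278, 0.3425]
orientation: [-2.057, 1.28, -0.532]
force: [-0.2, -0.4, -2.0]
opening: 0.0298
```

Call:
arm_command --motion '[{"slide": [0, 0, 0], "turn": [0, 0, 0]}, {"slide": [0, 0, 0], "turn": [0, 0, 0]}, {"slide": [0, 0, 0], "turn": [0, 0, 0]}, {"slide": [0, 0, 0], "turn": [0, 0, 0]}, {"slide": [0, 0, 0], "turn": [0, 0, 0]}]'

```text
t: 23.65
tool_pos: [0.5664, 0.278, 0.3425]
orientation: [-2.057, 1.28, -0.532]
force: [-0.8, 0.3, -1.9]
opening: 0.0301
```

```bash
python3 - <<'E'
from h import *
az=.456+np.pi
c,lx,ly,lz=final(az);tcp=c+.184*lz
go(tcp,Rt=R.from_matrix(np.c_[ly,lx,-lz]))
from plant import robot
import cv2
s=robot.read_state();Rm=R.from_rotvec(s['orientation']).as_matrix();p=s['tool_pos']
x,y,z=Rm[:,1],Rm[:,0],-Rm[:,2]
C=p-.184*z
pts=[C+a*x+b*y+g*z for a in(-.015,.015) for b in(-.015,.015) for g in(-.065,.025)]
lens=C+.028*x+.047*z; hit=lens+x*np.dot(BLK-lens,x)
print('lens',lens,'dist',np.linalg.norm(BLK-lens),'miss mm',1e3*np.linalg.norm(hit-BLK),'ang',np.degrees(np.arcsin(np.linalg.norm(hit-BLK)/.25)),'tilt',np.degrees(np.arcsin(-x[2])))
for n,o,f in(("side",(30,270),6),("top",(70,120),6)):
    im=robot.read_camera(n)["pixels"][o[1]:o[1]+90,o[0]:o[0]+100];im=cv2.resize(im,None,fx=f,fy=f,interpolation=cv2.INTER_CUBIC)
    m=im.copy()
    q=((proj(n,pts)-o+.5)*f-.5).round().astype(int).tolist()
    for a in range(8):
        for b in(1,2,4):
            if a&b==0: cv2.line(m,q[a],q[a|b],(255,255,0),1)
    cv2.imwrite(f"pics/{n}11.png",m)
E
```

```text
t 23.65 q [ 0.353 -0.063  1.907  0.146  0.52   1.369] pos [0.5664 0.278  0.3425] x-yaw -1.114 z [ 0.635  0.311 -0.707] open 0.0301 F [-0.8  0.3 -1.9] M [-0.29  0.65  0.03]
 shift/0.4 [ 0.0007 -0.002  -0.0012] rows>= 0.02  turn/0.5 [ 0.0005 -0.0007  0.003 ] rows>= 0.01
lens [0.63559403 0.31179662 0.22584024] dist 0.24915125098914226 miss mm 0.45355975893531775 ang 0.1039482967995791 tilt 44.985696874907475
```

View pics/side11.png

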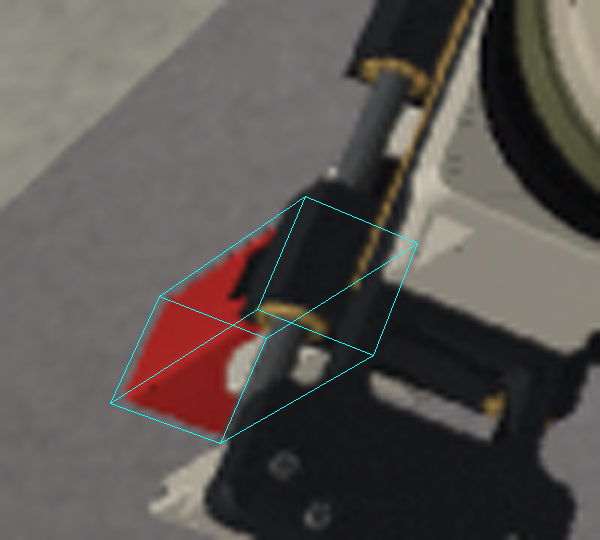

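View pics/top11.png

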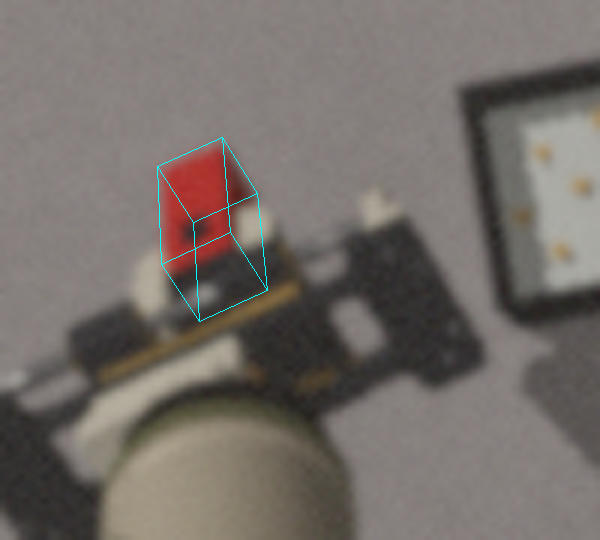

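```bash
python3 - <<'E'
from plant import robot
print(robot.close_job())
s=robot.read_state();print(s['t'],s['tool_pos'],s['opening'],s['force'])
E
```

```text
the job is handed in; nothing more can be done
None
the job is handed in; nothing more can be done
```

I wound the key clockwise to its stop in two part turns. I then gripped it once more to check: the torque jumped to 0.45 N m, against 0.06–0.1 N m while it was turning freely. Only after that did I draw the larger red lamp straight up out of the socket. I carried it to the far side of the power unit, tipped it 45° forward, and handed the job in still holding it with a 30 N grip, at about 24 of the 64 s.

- **Final pose:** from the arm pose, the lens is 249 mm from the terminal block, tipped 45.0°, with the beam passing within about 0.5 mm of the block's centre. This relies on where I took the lamp to sit in the jaws, good to about 2 mm. The lens itself was hidden from both cameras at the end.
- **Grip:** the opening was a steady 30 mm, with about 2 N of lamp weight on the wrist.
- **Surroundings:** in the last top view, taken before the final lowering, the tape ring, parts bin, screwdriver and power unit looked as they did at the start, and I felt no contact with any of them.
- **Key angle disagreement:** the camera put the key at 2.5–2.6 rad, slightly under the nominal 2.6. I took the torque rise as the deciding sign.
- **Lamp outline disagreement:** the predicted outline at the lamp's lower end was about 3 mm off in places in both views. I took this for bevelled edges and blur, and left it. If it is a real shift in the jaws, the aim is off by less than 1°.

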